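# Draw the bore plug with the chip hook

### The arm

A 6-joint arm with a two-finger parallel gripper is mounted at the origin on the work surface. World frame = base frame: x ahead of the robot, y to its left, z up, the work surface at z = 0. Lengths are in m, angles in rad, forces in N, time in s.
With the tool pointing down it reaches from about 0.35 to 0.775 m from the base axis. Payload 7.3 kg.
Tool frame: the origin (TCP) lies at the very end of the fingers, on their centre line; the grasp point (between the pads) lies 19 mm behind it; x points along the fingers, y is the direction in which the jaws open and shut, and the axes are right-handed (so a half turn about x gives the same grasp; the last joint's range is limited). The gripper opens to 92 mm and grips with 3 to 60 N. Pads are 19 mm wide; open, the fingers measure 130 mm over their backs; the gripper's body (75 mm by 190 mm) begins 47 mm behind the grasp point.
Start: joints at [1.069, 0.342, 1.524, -0, 1.275, -0.146], TCP at [0.183, 0.492, 0.227] pointing down, gripper open.
Joint ranges: [-2.53, 2.53], [-0.77, 2.02], [0.04, 2.7], [-1, 4.14], [0.28, 2.66], [-3.11, 3.11]. Speed limits (rad/s): [2.57, 2.57, 3.14, 3.14, 3.14, 3.14].

### API

Orientations are given as [roll, pitch, yaw] about the fixed x, y, z axes, in that order (R = Rz(yaw) Ry(pitch) Rx(roll)).
In Python, from cell import robot gives the robot as it stands.
- The arm moves only by the tool play_rows, never from a script. Its argument "moves" is a list that holds one entry, the list of rows, each a list of 5 numbers: the shift along the tool's x, y, z in m, then the turn about the tool's x in degrees, then the opening, from -1 (shut) to 1 (fully open), so that 0 is half open. A call has exactly 10 rows; each row shifts and turns the pose as measured when the row begins, along the tool's axes as they then stand; what a row does not reach is not made up. A row lasts 1/10 s, in which the tool goes at most 50 mm and 8.59 degrees, less where a joint would pass 70% of its speed; a pose out of reach is approached as far as the arm can. A call with a gripper value outside its range is refused whole. The fingers move at their own pace and stop on an object; "grip_force" is the grip in N (left out, the last holds). Time passes only in rows, so rows that do not move let the fingers close, or fill a call up. It gives the time, the measured TCP pose, the force and the opening at its end, in the units of the state.
- robot.observe(): the state, without advancing time (a new reading comes with each control period).
- robot.read_camera(name): name is "scene" or "side" or "wrist"; returns the picture (480x640x3 uint8, red, green, blue); there is no depth.
- robot.get_calibration(name): a dict with "mtx" (3x3 intrinsics, pixels), "view" (4x4, takes a point from world to camera coordinates). Camera axes: x right, y up, looking along -z (the intrinsics and any distortion apply to the point x, -y, -z); pixel columns grow to the right and rows downward; lengths in m; the calibration is good to about 2 mm. A picture is of the moment at which its call begins: read the wrist's pose just before it. get_calibration takes no time and is no camera call; for the wrist camera it gives the pose at the moment of the call.
- robot.hand_in(): hands the job in, once; it reports no verdict.
Trained networks look in the newest picture that a camera, given by its name, has taken for a name from the list of things; names that differ only in an ending like _2 or _b are one class to them, and where a whole thing is asked for, a point or a joint stands for the part that bears it (a point fixed in the world has none). Each returns a list of dicts, best first, with "score" (0 to 1); they miss things now and then, are a little off and sometimes report something else, mostly with a low value. They report only what shows in the picture. A call takes as long as a camera call. They do not tell look-alikes from the thing itself.
- robot.spot_in(camera, label): "point" ([column, row] in pixels, amid what is visible of it).
The state is a dict: "time": time; "qpos": joint angles; "qvel": joint speeds; "joint_efforts": joint torques, N m; "tool_pos": TCP position; "tool_rot": TCP orientation; "contact_force": force on the tool from outside, world axes, zero at the start; "torque": the same for the moment, N m; "opening": finger opening in m.
Only numpy, scipy, OpenCV 4.12 (cv2) and the standard library are available. Lean on these libraries where they do the work, as an engineer would, in place of code of your own. Each camera call takes 0.05 s, during which the arm holds its last target.

### The job

Take the chip hook from its fork rack, reach down the tilted bore of the housing in the vise, catch the orange pull ring of the steel plug and draw the plug out with the hook alone (no fingers on the plug), without forcing the hook against the plug, the finished bore or the vise. Lower the plug gently into the blue bin, unhook it, and hang the hook back in its fork, leaving everything else on the bench where it is.

Things in the scene. Friction and masses are not known exactly. Their poses are not given: they have to be found in the camera images.
- vise: A small grey machine vise on an angle table, fixed to the bench, about 200 x 250 mm and 0.21 m high with the housing it holds. Origin on the bench under the housing's foot; x points away from the side to which the housing leans.
- housing: The aluminium housing clamped in the vise, a block 80 x 80 x 120 mm leaning 35 degrees from vertical. Origin at the centre of its lower end face. z is the bore's axis, up and out of the mouth, leaning toward the vise's -x; x points up-slope. The bore is round, 56 mm across, 105 mm deep, with a flat closed bottom at z = 15 mm.
- bore_mouth (a point): The centre of the bore's mouth, on the housing's upper face, 120 mm along z from the housing's origin; same axes as the housing.
- plug: The steel bore plug, 53 mm across and 22 mm thick, about 0.3 kg, lying loose at the bottom of the bore. Origin at the centre of its underside; z points up the bore. On its upper face an orange wire pull ring is hinged (see point ring_hinge).
- ring_hinge (a point): Middle of the pull ring's hinge line (along y), 27 mm above the plug's origin; axes of the plug. The ring reaches 30 mm from here to its end bar, which is straight for 10 mm; 26 mm wide, wire 3.5 mm thick. The stiff hinge (0.05 N m) stays where it is put, up to 35 degrees either way, toward +x or -x. How far and to which side is not reported: it must be seen or felt.
- hook: The chip hook, 0.13 kg, hanging in the rack. Origin on the rod's axis at the underside of the aluminium hand guard (disc 40 mm across, 4 mm thick); z points up through the wooden handle, 26 mm (x) by 20 mm (y), from z = 4 to 82 mm. Below the guard a straight steel rod, 5 mm thick, goes down to z = -125 mm, ending in the foot.
- hook_foot (a point): The middle of the hook's foot, 7 mm along x from the rod's axis and 125 mm below the guard's underside; axes of the hook. The foot, 4 mm thick, goes out from the rod along +x for 14 mm (centre lines) and ends in an upturned tip whose top is 9 mm above this point; the throat between rod and tip is 9.5 mm wide.
- rack: The fork rack, fixed to the bench: a grey foot 120 x 110 mm, a post on its +x side, and a level steel fork plate 70 mm wide and 6 mm thick, its upper face 160 mm above the bench. The slot is 16 mm wide along x, open at the front (x = -55 mm), closed at x = 20 mm; the guard lies on the two prongs, the rod in the slot. Nothing else stands above the plate.
- fork_seat (a point): The middle of the fork's upper face, 160 mm above the rack's origin, where the guard's underside rests; same axes as the rack.
- bin: The blue bin for the plug, fixed to the bench. Origin at the centre of its underside; outside 176 mm (x) by 140 mm (y), walls and floor 4 mm; walls 85 mm high, but only 40 mm along the front third (-x side).
- softjaw: An aluminium soft jaw, a block 130 x 25 x 38 mm lying loose on the bench. Origin at the centre of its underside, x along its length.
- setblock: A steel set-up block 75 x 50 x 25 mm with six holes, loose, flat on the bench. Origin at the centre of its underside.
- toolholder: A steel milling tool holder, 63 mm across its flange, 122 mm tall, standing loose on its nut with the taper up. Origin at the centre of its underside.
- tkey: A T-handled hex key with red handle lying loose on the bench: a 90 mm crossbar along its y at x = -60 mm, shaft to x = 80 mm, all 10 mm thick. Origin at bench height.
- wrench: A steel wrench 170 mm long lying loose on the bench along its x.
- tape: A roll of pale masking tape, 100 mm across and 25 mm high, lying loose on the bench. Origin at the centre of its underside.
Not all that is in view belongs to the job. What is shaped like the bin but pink is not meant.

How it is judged:
By the outcome, as a careful person would: the job done as asked, in the order asked, and still so for the second after the job is handed in, with the robot touching nothing.
It also fails if it takes over 72 s, if anything falls off the work surface, if the arm or the gripper's body presses on something with over 40 N, if the wrist force passes 120 N, or if a joint passes its speed limit or range.

## Working session

There is one attempt and no reset: what is moved stays moved. The work goes in short steps, Python scripts to look and compute and a tool call to move; the robot and the scene stay as the last step left them, time stands still between calls to the robot, and variables do not carry over. Pictures are saved under pics/ and viewed, and the job is handed in when it is done.

Besides the shell and the picture viewer there is one more tool, called in YAML: its name, and indented under it one key for each argument. play_rows: Moves the arm, as the interface text tells. Its arguments: {"type":"object","properties":{"moves":{"type":"array"},"grip_force":{"type":"number"}},"required":["moves"]}

```bash
ls -la; mkdir -p pics; python3 - <<'E'
from cell import robot
import cv2
print(robot.observe())
for c in ["scene","side","wrist"]:
    im=robot.read_camera(c); cv2.imwrite(f"pics/{c}0.png",im[:,:,::-1])
    k=robot.get_calibration(c); print(c,k["mtx"].tolist(),k["view"].round(4).tolist(), [x for x in k])
E
```

```text
total 12
drwxr-xr-x  3 agent agent 4096 Dec  7 15:20 .
drwxr-xr-x 23 root  root  4096 Dec  7 15:20 ..
drwxr-xr-x  2 agent agent 4096 Dec  7 15:20 pics
{'time': 0.0, 'qpos': array([ 1.06895633e+00,  3.42698355e-01,  1.52501138e+00, -9.90422401e-06,
        1.27540184e+00, -1.46025906e-01]), 'qvel': array([-0.00111448,  0.00034178, -0.0016238 ,  0.00102106, -0.00113244,
        0.00091321]), 'joint_efforts': array([ 7.27957158e-04, -4.31243491e+01, -2.44224823e+01,  7.18063815e-02,
        5.58493752e-02, -1.53048313e-04]), 'tool_pos': array([0.18268275, 0.49175748, 0.22605958]), 'tool_rot': array([-1.71058705,  1.56927738, -2.06639826]), 'contact_force': array([ 0.50083865, -0.00541895,  0.19871438]), 'torque': array([-0.01066413, -0.00898034, -0.05748013]), 'opening': 0.09148404805128994}
scene [[526.9040337990223, 0.0, 322.27370844039666], [0.0, 526.9040337990223, 244.54374911241982], [0.0, 0.0, 1.0]] [[0.6871, 0.7264, 0.0154, -0.3245], [-0.5934, 0.5488, 0.5888, 0.1912], [0.4193, -0.4137, 0.8081, -1.7331], [0.0, 0.0, 0.0, 1.0]] ['mtx', 'view']
side [[550.7396303842897, 0.0, 321.85582243266055], [0.0, 550.7396303842897, 232.38239984672558], [0.0, 0.0, 1.0]] [[0.9292, -0.3694, -0.0128, -0.4332], [0.2494, 0.601, 0.7593, -0.2042], [-0.2728, -0.7088, 0.6506, -1.23], [0.0, 0.0, 0.0, 1.0]] ['mtx', 'view']
wrist [[410.95011592331423, 0.0, 322.00707694720774], [0.0, 410.95011592331423, 228.07548445014606], [0.0, 0.0, 1.0]] [[0.3477, 0.9376, -0.0012, -0.5237], [-0.8974, 0.3325, -0.29, 0.0374], [-0.2715, 0.102, 0.957, -0.391], [0.0, 0.0, 0.0, 1.0]] ['mtx', 'view']
```

View pics/scene0.png

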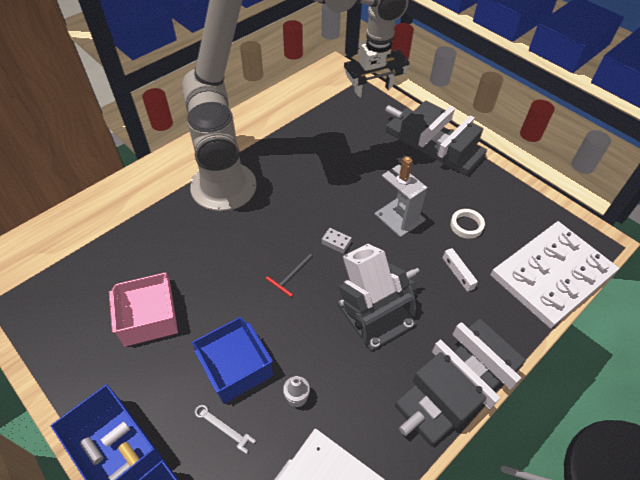

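View pics/side0.png

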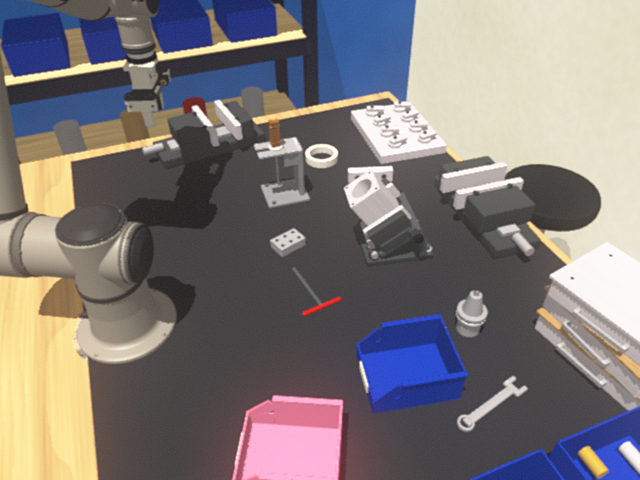

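View pics/wrist0.png

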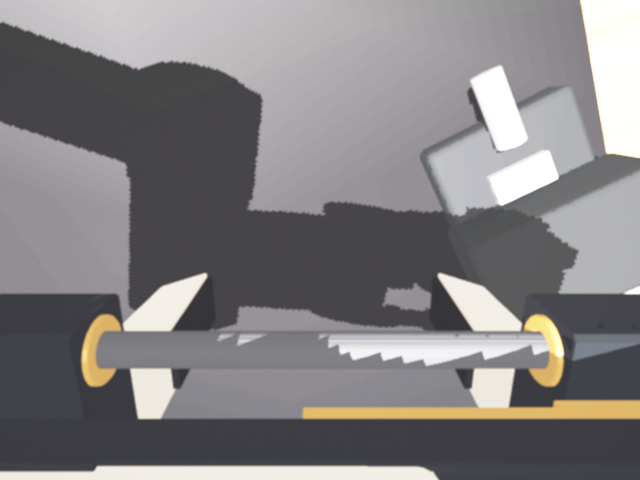

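```bash
python3 - <<'E'
import cv2,numpy as np
s=cv2.imread("pics/scene0.png");d=cv2.imread("pics/side0.png")
def c(im,x,y,w,h,k):return cv2.resize(im[y:y+h,x:x+w],None,fx=k,fy=k,interpolation=cv2.INTER_CUBIC)
cv2.imwrite("pics/a1.png",c(s,330,235,100,75,8)); cv2.imwrite("pics/a2.png",c(d,330,160,100,75,8))
cv2.imwrite("pics/a3.png",c(s,360,145,100,100,6)); cv2.imwrite("pics/a4.png",c(d,240,110,100,100,6))
E
```

```text
(no output)
```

View pics/a1.png

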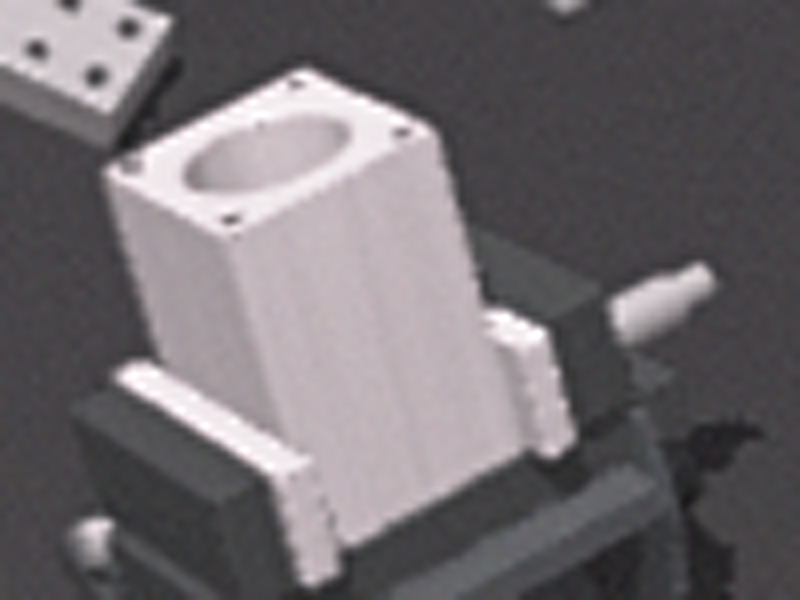

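View pics/a2.png

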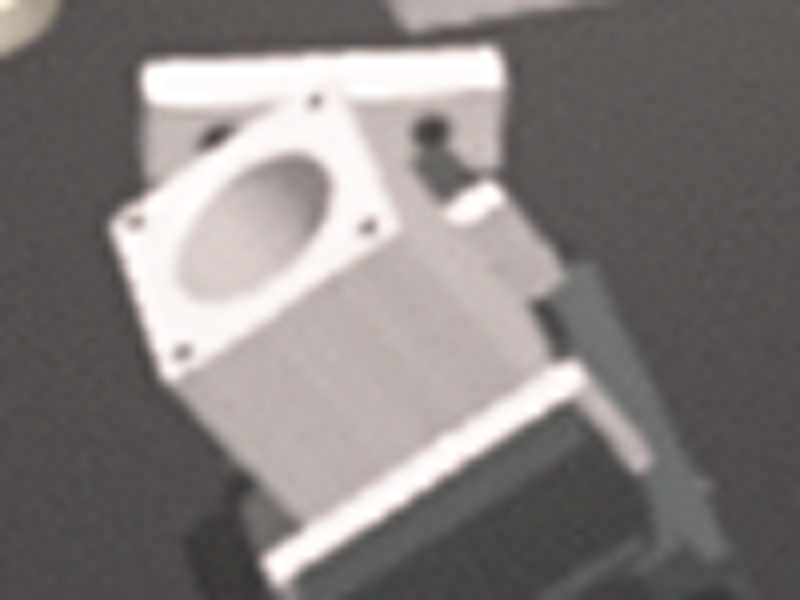

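View pics/a3.png

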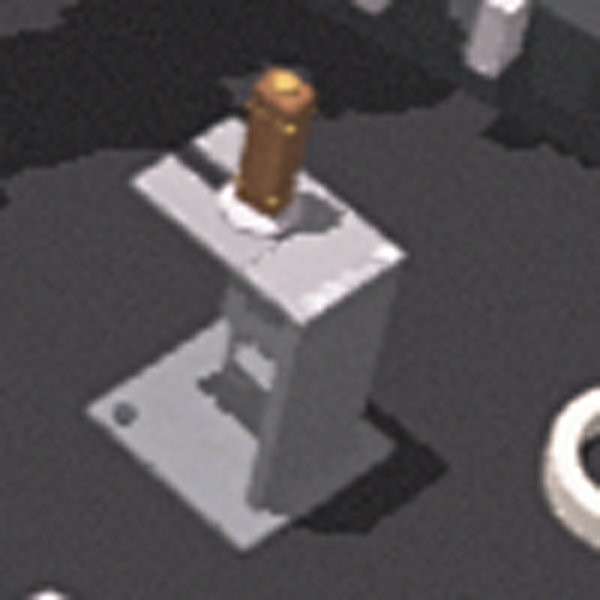

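View pics/a4.png

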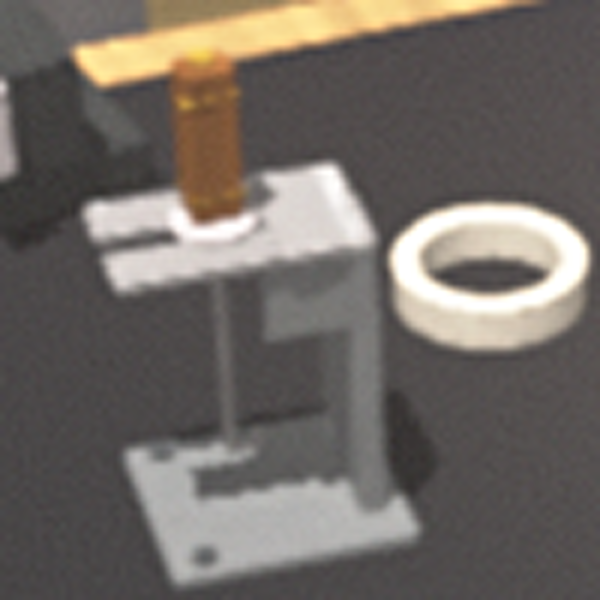

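```bash
cat > h.py <<'E'
import numpy as np,cv2
from scipy.optimize import least_squares
from scipy.spatial.transform import Rotation as R
C={"scene":(np.array([[526.904,0,322.274],[0,526.904,244.544],[0,0,1]]),np.array([[0.6871,0.7264,0.0154,-0.3245],[-0.5934,0.5488,0.5888,0.1912],[0.4193,-0.4137,0.8081,-1.7331]])),
"side":(np.array([[550.74,0,321.856],[0,550.74,232.382],[0,0,1]]),np.array([[0.9292,-0.3694,-0.0128,-0.4332],[0.2494,0.601,0.7593,-0.2042],[-0.2728,-0.7088,0.6506,-1.23]]))}
def proj(cam,P,K=None,V=None):
    K,V=(K,V) if K is not None else C[cam]
    P=np.atleast_2d(P); p=P@np.array(V)[:3,:3].T+np.array(V)[:3,3]
    return np.stack([K[0,2]+K[0,0]*p[:,0]/-p[:,2],K[1,2]-K[1,1]*p[:,1]/-p[:,2]],1)
def ray(cam,uv,K=None,V=None):
    K,V=(K,V) if K is not None else C[cam]
    V=np.array(V);d=np.array([(uv[0]-K[0,2])/K[0,0],-(uv[1]-K[1,2])/K[1,1],-1])
    Rm=V[:3,:3];o=-Rm.T@V[:3,3];return o,Rm.T@d
def atz(cam,uv,z,**k):
    o,d=ray(cam,uv,**k);return o+d*(z-o[2])/d[2]
def tri(obs):
    A=[];b=[]
    for o,d in obs:
        d=d/np.linalg.norm(d);M=np.eye(3)-np.outer(d,d);A.append(M);b.append(M@o)
    A=np.vstack(A);b=np.hstack(b);x=np.linalg.lstsq(A,b,rcond=None)[0];return x,np.linalg.norm(A@x-b)
E
python3 - <<'E'
from h import *
sc={'l':(343.1,256.5),'t':(367.9,243.4),'r':(384.6,251.5),'b':(359.4,264.6)}
sd={'t':(343.8,188.1),'r':(371.9,171.3),'b':(380,188.1),'l':(351,207.8)}
P={}
for k in 'ltrb':
    x,e=tri([ray('scene',sc[k]),ray('side',sd[k])]);P[k]=x;print(k,x.round(4),e.round(4))
c=sum(P.values())/4;print('mouth',c)
for a,b in ['lt','tr','rb','bl']: print(a,b,np.linalg.norm(P[a]-P[b]),P[b]-P[a])
for n,s,d in [('f1',(381.7,175.3),(260,158.8)),('f2',(398.7,164.5),(254.2,144.5)),('b2',(427.5,187.5),(295.8,137.2)),('b1',(410.3,199.2),(302.5,150.8)),('handletop',(407.3,158.3),(274.2,119.8)),('guard c',(403.8,179.5),(275,146.3))]:
    print(n,*tri([ray('scene',s),ray('side',d)]),atz('scene',s,.16),atz('side',d,.16))
im=cv2.imread('pics/scene0.png');cv2.imwrite('pics/b1.png',cv2.resize(im[305:415,180:310],None,fx=5,fy=5,interpolation=2))
im=cv2.imread('pics/side0.png');cv2.imwrite('pics/b2.png',cv2.resize(im[305:425,345:475],None,fx=5,fy=5,interpolation=2))
E
```

```text
l [0.5424 0.0049 0.1628] 0.0013
t [0.5576 0.0826 0.1631] 0.0019
r [0.6234 0.0694 0.2042] 0.0039
b [ 0.6084 -0.0067  0.2083] 0.0015
mouth [0.58292808 0.03756802 0.18459756]
l t 0.07921789930251144 [0.01518217 0.07774897 0.00027317]
t r 0.07874616987689757 [ 0.06582712 -0.01317678  0.04115971]
r b 0.07767882047905948 [-0.01502921 -0.076099    0.00413085]
b l 0.08100797850723486 [-0.06598009  0.01152682 -0.04556373]
f1 [0.40993663 0.29724972 0.15609696] 0.0024834425954551285 [0.41070412 0.29615549 0.16      ] [0.40882559 0.28848436 0.16      ]
f2 [0.41514614 0.36649388 0.15866003] 0.0013788515831299466 [0.41508401 0.36648237 0.16      ] [0.41481311 0.36268667 0.16      ]
b2 [0.53316844 0.35989273 0.15746673] 0.0010123307165850997 [0.53380412 0.3586018  0.16      ] [0.53190076 0.3546404  0.16      ]
b1 [0.52753527 0.29094456 0.1547428 ] 0.001069158099252315 [0.52943722 0.28772962 0.16      ] [0.52490164 0.28180385 0.16      ]
handletop [0.46534128 0.32911377 0.24370637] 0.00364137837655696 [0.41528455 0.40538075 0.16      ] [0.50677542 0.47074614 0.16      ]
guard c [0.46490895 0.33346847 0.15844594] 0.0007501032738680926 [0.46615825 0.33161147 0.16      ] [0.46415221 0.33190441 0.16      ]
```

View pics/b1.png

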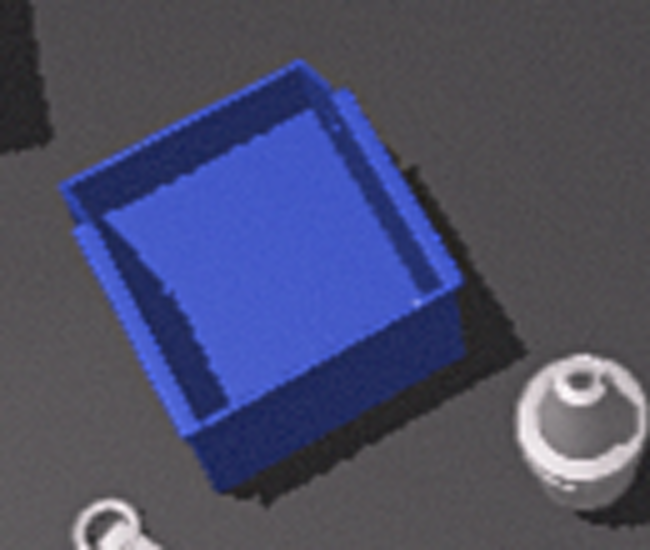

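View pics/b2.png

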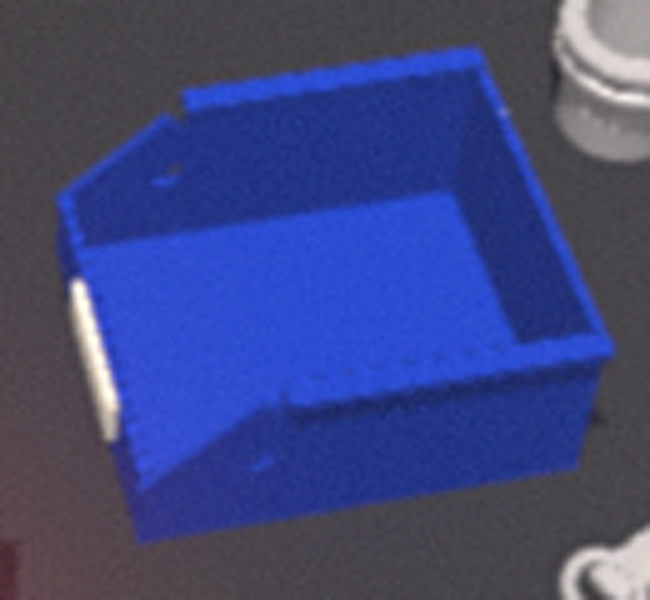

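```bash
python3 - <<'E'
from h import *
from cell import robot
s=robot.observe();T=R.from_euler('xyz',s['tool_rot']).as_matrix();print(T.round(3))
k=robot.get_calibration('wrist');V=k['view'];o=-V[:3,:3].T@V[:3,3]
print('cam in tool',T.T@(o-s['tool_pos']),'\n axes in tool (right,up,fwd)\n',(T.T@np.stack([V[0,:3],V[1,:3],-V[2,:3]],1)).round(4))
# bin
obs={'hi':[((217.6,392.4),),((272.4,361.6),)]}
B=[];
px={(88,70,.085):[('scene',(217.6,392.4)),('scene',(272.4,361.6)),('side',(345+612/5,305+350/5)),('side',(345+480/5,305+50/5))],
(-88,0,.04):[('scene',(192.4,342.4)),('scene',(240,317.4)),('side',(345+62/5,305+198/5)),('side',(345+138/5,305+490/5))]}
for q,l in px.items():
    for c,uv in l: print(q,c,atz(c,uv,q[2]).round(4))
E
```

```text
[[-0.001  0.348  0.937]
 [-0.001  0.937 -0.348]
 [-1.    -0.001 -0.   ]]
cam in tool [-0.15817845 -0.00076519 -0.07789767] 
 axes in tool (right,up,fwd)
 [[ 1.000e-04  2.902e-01  9.570e-01]
 [ 1.000e+00 -6.000e-04  1.000e-04]
 [-6.000e-04 -9.570e-01  2.902e-01]]
(88, 70, 0.085) scene [ 0.5815 -0.4434  0.085 ]
(88, 70, 0.085) scene [ 0.6103 -0.2997  0.085 ]
(88, 70, 0.085) side [ 0.5792 -0.446   0.085 ]
(88, 70, 0.085) side [ 0.6098 -0.302   0.085 ]
(-88, 0, 0.04) scene [ 0.4124 -0.4057  0.04  ]
(-88, 0, 0.04) scene [ 0.4386 -0.271   0.04  ]
(-88, 0, 0.04) side [ 0.4361 -0.2743  0.04  ]
(-88, 0, 0.04) side [ 0.4063 -0.408   0.04  ]
```

play_rows:
  moves:
    - [[-0.03,0,0,-4.7,1],[-0.02,-0.01,0.012,-4.7,1],[0,-0.031,0.038,0,1],[0,-0.031,0.038,0,1],[0,-0.031,0.038,0,1],[0,-0.031,0.038,0,1],[0,-0.031,0.038,0,1],[0,-0.031,0.038,0,1],[0,-0.031,0.038,0,1],[0,-0.031,0.038,0,1]]

```text
time: 1.15
tool_pos: [0.4479, 0.175, 0.2762]
tool_rot: [-2.111, 1.567, -2.284]
contact_force: [0.2, 0.4, -0.5]
opening: 0.0919
```

play_rows:
  moves:
    - [[0,-0.03,0.036,0,1],[0,-0.03,0.036,0,1],[0.01,-0.03,0.036,0,1],[0.01,-0.015,0.02,0,1],[0.003,0,0,0,1],[0,0,0,0,1],[0,0,0,0,1],[0,0,0,0,1],[0,0,0,0,1],[0,0,0,0,1]]

```text
time: 2.15
tool_pos: [0.5599, 0.0408, 0.2517]
tool_rot: [-2.367, 1.566, -2.544]
contact_force: [-0.2, -0.1, 0.6]
opening: 0.0921
```

```bash
cat > wr.py <<'E'
import sys
from h import *
from cell import robot
n=sys.argv[1]
s=robot.observe();k=robot.get_calibration('wrist')
im=robot.read_camera('wrist')[:,:,::-1];cv2.imwrite(f'pics/{n}.png',im)
np.savez(f'pics/{n}.npz',K=k['mtx'],V=k['view'],p=s['tool_pos'],r=s['tool_rot'])
T=R.from_euler('xyz',s['tool_rot']).as_matrix()
print(s['time'],s['tool_pos'].round(4),'\n',T.round(4),s['contact_force'].round(2),s['torque'].round(3))
E
python3 wr.py w1; python3 - <<'E'
from h import *
d=np.load('pics/w1.npz');print(proj(None,[[0.583,0.0376,0.1846]],d['K'],d['V']))
E
```

```text
2.15 [0.5599 0.0408 0.2517] 
 [[-0.0039  0.1764  0.9843]
 [-0.0027  0.9843 -0.1765]
 [-1.     -0.0033 -0.0034]] [-0.2  -0.1   0.65] [ 0.008  0.008 -0.051]
[[325.31782278 281.4959103 ]]
```

View pics/w1.png

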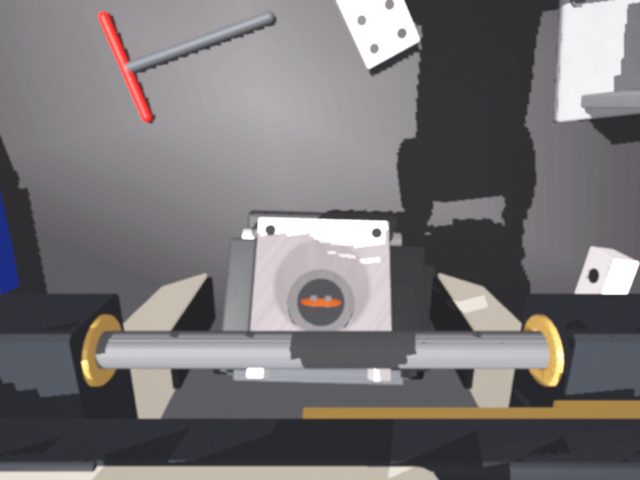

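```bash
python3 - <<'E'
import cv2
im=cv2.imread('pics/w1.png');cv2.imwrite('pics/w1c.png',cv2.resize(im[210:390,230:410],None,fx=3.3,fy=3.3,interpolation=2))
cv2.imwrite('pics/w1d.png',cv2.resize(im[260:335,280:360],None,fx=7.5,fy=7.5,interpolation=2))
E
```

```text
(no output)
```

View pics/w1c.png

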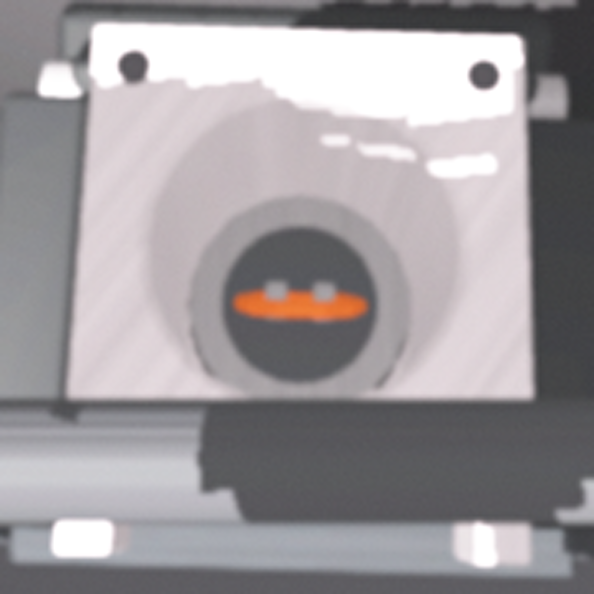

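View pics/w1d.png

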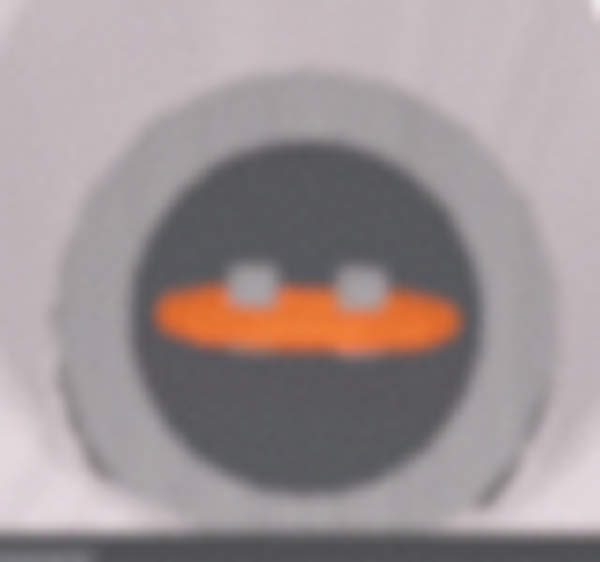

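```bash
cat >> h.py <<'E'
a=np.deg2rad(35)
def housing(m,yaw):
    xv=np.array([np.cos(yaw),np.sin(yaw),0]);z=np.array([0,0,1.])
    zh=np.cos(a)*z-np.sin(a)*xv; xh=np.cos(a)*xv+np.sin(a)*z; yh=np.cross(zh,xh)
    return np.stack([xh,yh,zh],1), m-0.12*zh
E
python3 - <<'E'
from h import *
d=np.load('pics/w1.npz');K,V=d['K'],d['V']
pj=lambda P:proj(None,P,K,V)
# observed corners refine
sc=[(343.1,256.5),(367.9,243.4),(384.6,251.5),(359.4,264.6)]
sd=[(351,207.8),(343.8,188.1),(371.9,171.3),(380,188.1)]
cor=np.array([[-40,-40,120],[-40,40,120],[40,40,120],[40,-40,120]])/1000
wr=[(230+88/3.3,0),] # unused
wb=np.array([(230+92/3.3,210+24/3.3),(230+523/3.3,210+33/3.3)]) # image-upper corners left,right => -x side
def res(q,full=False):
    Rm,o=housing(q[:3],q[3]);P=cor@Rm.T+o
    r=[proj('scene',P)-sc,proj('side',P)-sd,2*(pj(P[:2])-wb)]
    # plug centre
    c=np.array([[0,0,.037]])@Rm.T+o
    r.append(pj(c)-[(320.7,302)])
    return np.vstack(r) if full else np.vstack(r).ravel()
s=least_squares(res,[.583,.0376,.1846,-.19],loss='soft_l1');print(s.x,np.rad2deg(s.x[3]));print(res(s.x,True).round(2))
np.save('mouth.npy',s.x)
Rm,o=housing(s.x[:3],s.x[3])
f=lambda p:pj(np.atleast_2d(p)/1000@Rm.T+o)
print('plugtop',f([0,0,37]),'hinge',f([0,0,42]),'rim',f([[26.5,0,37],[-26.5,0,37],[0,26.5,37],[0,-26.5,37]]))
for ph in range(-10,25,5):
    p=np.deg2rad(ph);b=[30*np.sin(p),0,42+30*np.cos(p)];print(ph,f(b).round(1),f(np.array(b)+[0,5,0]).round(1))
E
```

```text
[ 0.58204993  0.03570534  0.18757526 -0.19824777] -11.358760575155532
[[-0.65  0.28]
 [-0.3   0.47]
 [-0.59 -0.46]
 [-1.55  0.17]
 [-0.03 -0.41]
 [-0.07 -0.69]
 [-0.98 -2.73]
 [-0.42 -0.11]
 [ 1.36 -0.09]
 [-1.55  0.06]
 [ 0.21  0.65]]
plugtop [[320.91171773 302.65256855]] hinge [[320.95679931 301.72900024]] rim [[320.19775206 337.73000085]
 [321.58952418 269.35165319]
 [354.85359538 303.36925815]
 [286.95408723 301.93554632]]
-10 [[321.4 288.3]] [[328.5 288.4]]
-5 [[321.3 291.8]] [[328.5 292. ]]
0 [[321.3 295.5]] [[328.4 295.7]]
5 [[321.2 299.3]] [[328.3 299.5]]
10 [[321.1 303.1]] [[328.3 303.3]]
15 [[321.  306.9]] [[328.2 307.1]]
20 [[320.9 310.7]] [[328.1 310.9]]
```

play_rows:
  moves:
    - [[-0.035,0,0,-6.2,1],[0,0.042,-0.017,0,1],[0,0.042,-0.017,0,1],[0,0.042,-0.017,0,1],[0,0.042,-0.017,0,1],[0,0.042,-0.017,0,1],[0,0.042,-0.017,0,1],[0,0.035,-0.014,0,1],[0,0,0,0,1],[0,0,0,0,1]]

```text
time: 3.2
tool_pos: [0.4576, 0.3475, 0.2901]
tool_rot: [0.042, 1.569, -0.02]
contact_force: [1.1, -0.7, 0.4]
opening: 0.0917
```

```bash
python3 wr.py w2; python3 - <<'E'
from h import *
d=np.load('pics/w2.npz');print(proj(None,[[0.466,0.330,0.16],[.466,.33,.242]],d['K'],d['V']))
im=cv2.imread('pics/w2.png');cv2.imwrite('pics/w2c.png',cv2.resize(im[130:330,220:420],None,fx=3,fy=3,interpolation=2))
E
```

```text
3.2 [0.4576 0.3475 0.2901] 
 [[ 1.800e-03  6.220e-02  9.981e-01]
 [-0.000e+00  9.981e-01 -6.220e-02]
 [-1.000e+00  1.000e-04  1.800e-03]] [ 1.1  -0.69  0.4 ] [-0.008 -0.009  0.036]
[[300.17991398 228.03503846]
 [292.47094492 272.15295107]]
```

View pics/w2.png

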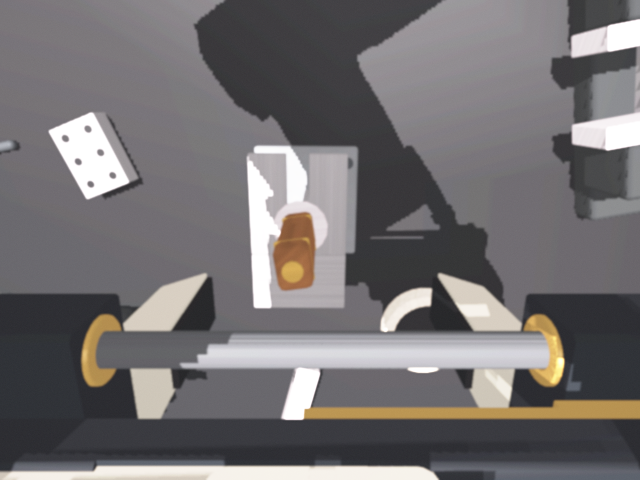

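View pics/w2c.png

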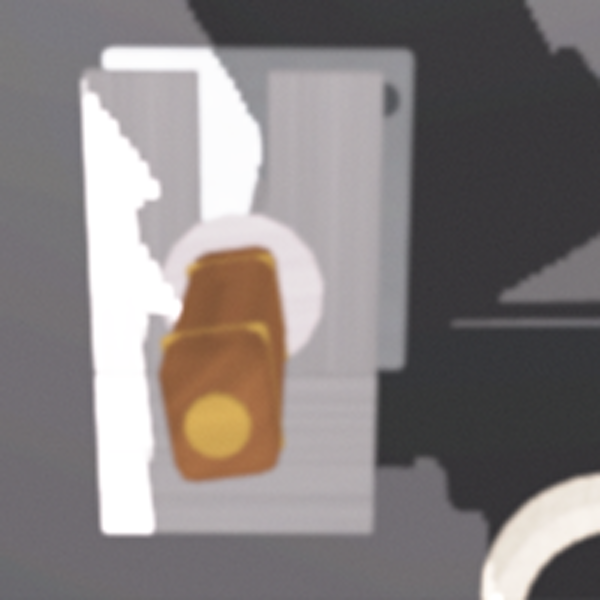

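play_rows:
  moves:
    - [[0,0,0,-8,1],[0.01,-0.018,0.007,0,0.5],[0.03,0,0,0,0],[0.03,0,0,0,0],[0.02,0,0,0,0],[0.01,0,0,0,0],[0.002,0,0,0,0],[0,0,0,0,0],[0,0,0,0,0],[0,0,0,0,0]]
  grip_force: 30

```text
time: 4.25
tool_pos: [0.4734, 0.32, 0.1902]
tool_rot: [0.152, 1.56, 0.221]
contact_force: [0.0, 0.0, -0.5]
opening: 0.0459
```

```bash
python3 wr.py w3; python3 - <<'E'
from h import *
im=cv2.imread('pics/w3.png');cv2.imwrite('pics/w3c.png',cv2.resize(im[130:450,160:480],None,fx=1.8,fy=1.8,interpolation=2))
d=np.load('pics/w3.npz');print(proj(None,[[0.466,0.330,0.16],[.466,.33,.242]],d['K'],d['V']))
E
```

```text
4.25 [0.4734 0.32   0.1902] 
 [[ 0.0108 -0.0693  0.9975]
 [ 0.0024  0.9976  0.0693]
 [-0.9999  0.0017  0.0109]] [ 0.03  0.03 -0.55] [ 0.054 -0.065  0.009]
[[345.31550675 255.76220321]
 [360.57517762 355.99809477]]
```

View pics/w3c.png

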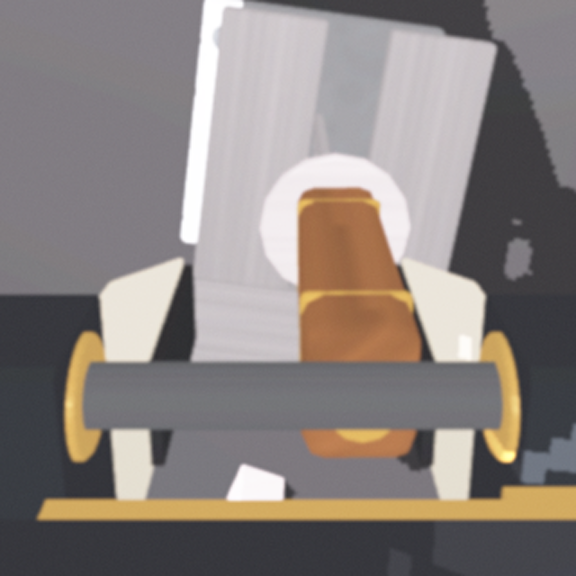

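play_rows:
  moves:
    - [[0,0.0105,-0.0067,0,0],[0,0,0,0,0],[0,0,0,0,-0.4],[0,0,0,0,-1],[0,0,0,0,-1],[0,0,0,0,-1],[0,0,0,0,-1],[0,0,0,0,-1],[0,0,0,0,-1],[0,0,0,0,-1]]
  grip_force: 30

```text
time: 5.3
tool_pos: [0.4654, 0.332, 0.1917]
tool_rot: [0.241, 1.557, 0.312]
contact_force: [-0.4, 0.5, 0.6]
opening: 0.0196
```

```bash
python3 wr.py w4
```

```text
5.3 [0.4654 0.332  0.1917] 
 [[ 0.0129 -0.0705  0.9974]
 [ 0.0042  0.9975  0.0705]
 [-0.9999  0.0032  0.0132]] [-0.36  0.5   0.56] [ 0.01   0.113 -0.034]
```

play_rows:
  moves:
    - [[-0.004,0,0,0,-1],[-0.006,0,0,0,-1],[0,0,0,0,-1],[0,0.0028,-0.02,0,-1],[0,0.0035,-0.025,0,-1],[0,0.0035,-0.025,0,-1],[0,0.0028,-0.02,0,-1],[0,0,0,0,-1],[0,0,0,0,-1],[0,0,0,0,-1]]

```text
time: 6.35
tool_pos: [0.3734, 0.3376, 0.2013]
tool_rot: [0.185, 1.556, 0.254]
contact_force: [0.5, 0.1, -1.3]
opening: 0.02
```

```bash
python3 wr.py w5
```

```text
6.35 [0.3734 0.3376 0.2013] 
 [[ 0.0147 -0.0692  0.9975]
 [ 0.0038  0.9976  0.0691]
 [-0.9999  0.0028  0.0149]] [ 0.51  0.14 -1.28] [ 0.022 -0.005  0.018]
```

play_rows:
  moves:
    - [[-0.05,0,0,3.85,-1],[-0.05,0,0,3.85,-1],[-0.05,0,0,3.85,-1],[-0.045,0,0,3.85,-1],[0,-0.032,0.035,0,-1],[0,-0.032,0.035,0,-1],[0,-0.032,0.035,0,-1],[0,-0.032,0.035,0,-1],[0,-0.032,0.035,0,-1],[0,-0.032,0.035,0,-1]]

```text
time: 7.4
tool_pos: [0.5455, 0.099, 0.4055]
tool_rot: [0.416, 1.551, 0.209]
contact_force: [1.1, 1.0, -1.3]
opening: 0.0199
```

```bash
python3 - <<'E'
from h import *
from cell import robot
s=robot.observe();print(s['tool_pos'].round(4),R.from_euler('xyz',s['tool_rot']).as_matrix().round(4))
E
```

```text
[0.5455 0.099  0.4055] [[ 0.0192  0.2054  0.9785]
 [ 0.0041  0.9786 -0.2055]
 [-0.9998  0.0079  0.018 ]]
```

play_rows:
  moves:
    - [[0,-0.02,0.025,0,-1],[0,-0.017,0.02,0,-1],[0,-0.008,0.01,0,-1],[0,0,0,0,-1],[0,0,0,0,-1],[0,0,0,0,-1],[0,0,0,0,-1],[0,0,0,0,-1],[0,0,0,0,-1],[0,0,0,0,-1]]

```text
time: 8.4
tool_pos: [0.5941, 0.0372, 0.4046]
tool_rot: [0.42, 1.553, 0.208]
contact_force: [-0.5, -1.0, -0.4]
opening: 0.0197
```

```bash
cat > look.py <<'E'
import sys
from h import *
from cell import robot
n=sys.argv[1]
s=robot.observe();T=R.from_euler('xyz',s['tool_rot']).as_matrix()
print(s['time'],s['tool_pos'].round(4),'\n',T.round(4),s['contact_force'].round(2),s['torque'].round(3))
for c in sys.argv[2:]:
    k=robot.get_calibration(c);im=robot.read_camera(c)[:,:,::-1];cv2.imwrite(f'pics/{n}_{c}.png',im)
    np.savez(f'pics/{n}_{c}.npz',K=k['mtx'],V=k['view'],p=s['tool_pos'],r=s['tool_rot'])
E
python3 look.py v1 scene side wrist
python3 - <<'E'
from h import *
a=cv2.imread('pics/v1_scene.png');b=cv2.imread('pics/v1_side.png')
p=np.array([.598,.033,.25]);
for c,im in(('scene',a),('side',b)):
    u,v=proj(c,p)[0].astype(int);print(c,u,v);u0,v0=max(u-60,0),max(v-60,0)
    print(u0,v0);cv2.imwrite(f'pics/v1_{c}c.png',cv2.resize(im[v0:v0+120,u0:u0+120],None,fx=5,fy=5,interpolation=2))
E
```

```text
8.4 [0.5941 0.0372 0.4046] 
 [[ 0.0179  0.2112  0.9773]
 [ 0.0038  0.9774 -0.2113]
 [-0.9998  0.0074  0.0167]] [-0.49 -1.   -0.36] [0.026 0.094 0.009]
scene 368 243
308 183
side 368 164
308 104
```

View pics/v1_scenec.png

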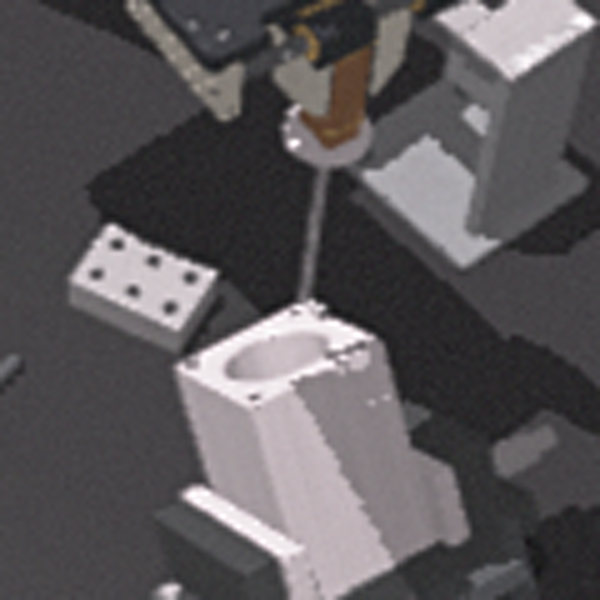

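View pics/v1_sidec.png

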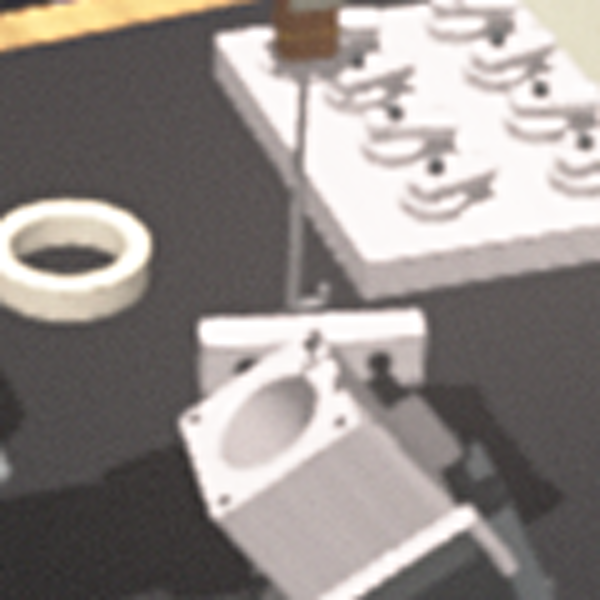

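View pics/v1_wrist.png

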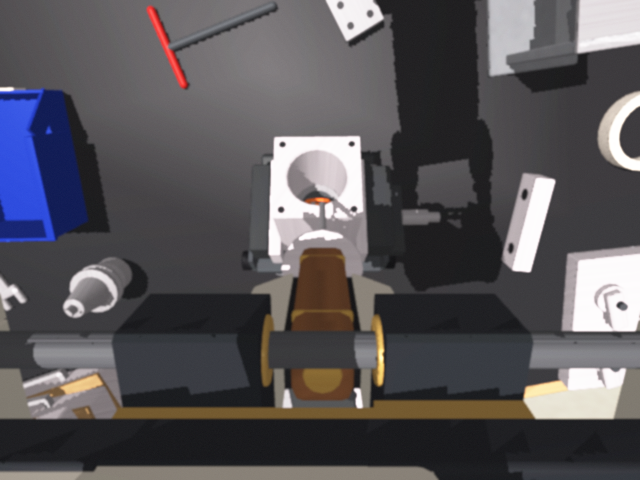

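```bash
cat >> h.py <<'E'
g=np.load('pics/w4.npz');T4=R.from_euler('xyz',g['r']).as_matrix()
Oh=T4.T@(np.array([.466,.330,.160])-g['p'])   # hook origin in tool
psi=np.arctan2(T4[1,2],T4[0,2])
Rh=T4.T@R.from_euler('z',psi).as_matrix()      # hook axes in tool
q=np.load('mouth.npy') if __import__('os').path.exists('mouth.npy') else None
if q is not None: RH,OH=housing(q[:3],q[3])
def hook(p,T,pt): return np.atleast_2d(pt)@(T@Rh).T+(p+T@Oh)
def toh(P): return (np.atleast_2d(P)-OH)@RH
def frame(s): return s['tool_pos'],R.from_euler('xyz',s['tool_rot']).as_matrix()
E
python3 - <<'E'
from h import *
from cell import robot
p,T=frame(robot.observe())
pts=np.array([[0,0,0],[0,0,-.125],[.014,0,-.116]])
W=hook(p,T,pts);print(W.round(4));print(Oh,(T@Rh).round(3))
for c in('scene','side'):
    u=proj(c,W); print(c,((u-({'scene':(308,183),'side':(308,104)}[c]))*5).round(0))
d=np.load('pics/v1_wrist.npz');print(proj(None,W,d['K'],d['V']))
print('tri elbow',tri([ray('scene',(368.4,243)),ray('side',(366.6,164.6))]))
im=cv2.imread('pics/v1_wrist.png');cv2.imwrite('pics/v1_wc.png',cv2.resize(im[120:280,250:400],None,fx=4.5,fy=4.5,interpolation=2))
print((toh(W)*1000).round(1))
E
```

```text
[[0.5944 0.0349 0.3727]
 [0.5949 0.0353 0.2477]
 [0.6085 0.0323 0.2568]]
[ 3.16831134e-02 -2.12317558e-03  6.21779763e-05] [[ 0.977  0.212 -0.004]
 [-0.212  0.977 -0.003]
 [ 0.003  0.004  1.   ]]
scene [[324. 138.]
 [302. 301.]
 [320. 310.]]
side [[307.  60.]
 [296. 305.]
 [327. 286.]]
[[319.16263644 267.59724454]
 [319.70850919 204.96250745]
 [319.69821558 225.33250409]]
tri elbow (array([0.59427258, 0.03599969, 0.2481763 ]), np.float64(0.0009468848749116535))
[[116.2   1.6 264.7]
 [ 44.9   2.1 162. ]
 [ 61.5   1.9 161.4]]
```

View pics/v1_wc.png

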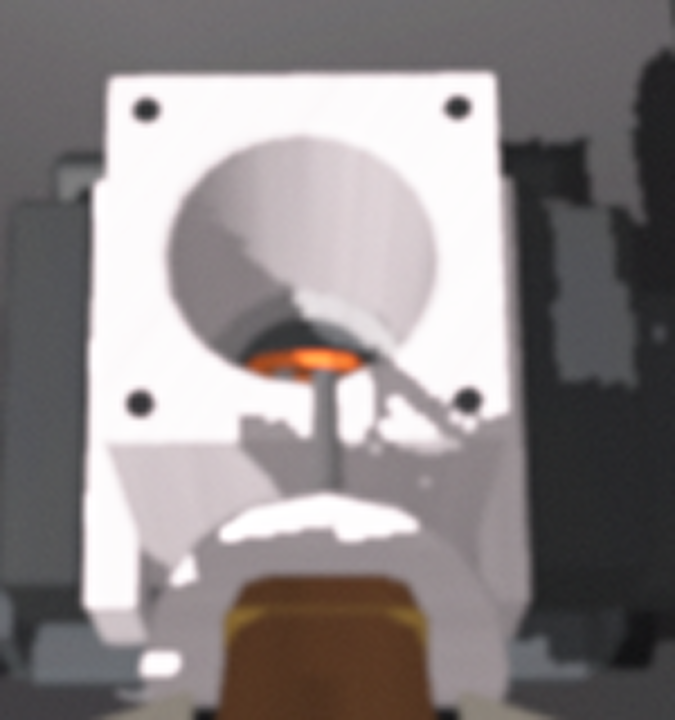

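```bash
python3 - <<'E'
from h import *
d=np.load('pics/v1_wrist.npz');K,V=d['K'],d['V']
cr=lambda P:((proj(None,np.atleast_2d(P)/1000@RH.T+OH,K,V)-[250,120])*4.5).round(0).tolist()
print('corners',cr([[-40,-40,120],[-40,40,120],[40,40,120],[40,-40,120]]))
print('bore',cr([[-28,0,120],[0,28,120],[28,0,120],[0,-28,120]]))
print('hinge',cr([[-1.5,0,42]]))
for ph in (0,5,10,15,20,25):
    p=np.deg2rad(ph);print(ph,cr([[30*np.sin(p)-1.5,y,42+30*np.cos(p)] for y in (-5,5)]),cr([[16*np.sin(p)-1.5,y,42+16*np.cos(p)] for y in (-11.2,11.2)]))
E
```

```text
corners [[109.0, 76.0], [489.0, 70.0], [507.0, 430.0], [101.0, 437.0]]
bore [[300.0, 125.0], [439.0, 246.0], [303.0, 377.0], [164.0, 250.0]]
hinge [[306.0, 376.0]]
0 [[283.0, 330.0], [326.0, 329.0]] [[258.0, 353.0], [353.0, 351.0]]
5 [[283.0, 341.0], [326.0, 340.0]] [[258.0, 358.0], [353.0, 357.0]]
10 [[283.0, 352.0], [327.0, 351.0]] [[258.0, 364.0], [353.0, 363.0]]
15 [[283.0, 363.0], [327.0, 363.0]] [[258.0, 370.0], [353.0, 368.0]]
20 [[283.0, 375.0], [327.0, 374.0]] [[258.0, 376.0], [353.0, 374.0]]
25 [[283.0, 386.0], [327.0, 386.0]] [[258.0, 382.0], [353.0, 380.0]]
```

```bash
cat > plan.py <<'E'
import sys
from h import *
from cell import robot
DX=0.0007
xv=np.array([np.cos(q[3]),np.sin(q[3]),0]);yv=np.array([-xv[1],xv[0],0])
s=robot.observe();p,T=frame(s)
e=hook(p,T,[0,0,-.125])[0]
rel=e-OH-DX*xv
cur=np.array([rel@xv,rel@yv,rel[2]])*1000
rod=(T@Rh)[:,2]
top=e+rod*0.06-OH-DX*xv   # not exact mouth crossing
print('t',round(s['time'],2),'XYZ elbow',cur.round(2),'rodaxis',round(rod@xv,4),round(rod@yv,4),'F',s['contact_force'].round(2),'yaw',np.rad2deg(np.arctan2(*(T@Rh)[[1,0],0])).round(2))
# rod at mouth plane
A=np.array([rod@xv,rod[2]]);l=0
h=lambda l:(lambda P:(np.cos(a)*P[0]+np.sin(a)*P[1],-np.sin(a)*P[0]+np.cos(a)*P[1]))((cur[0]+A[0]*l,cur[2]+A[1]*l))
x0,z0=h(0);x1,z1=h(1);l=(120-z0)/(z1-z0);print('elbow h',round(x0,1),round(z0,1),'rod at mouth x',round(h(l)[0],1))
for a_ in sys.argv[1:]:
    t=np.array(eval(a_));d=(t-cur)/1000;w=d[0]*xv+d[1]*yv+[0,0,d[2]];print(a_,'tool shift',(T.T@w).round(4))
E
python3 plan.py "[-92,0,135]" "[-57,0,85]" "[-50,0,68]"
```

```text
t 8.55 XYZ elbow [-56.87   2.15 158.47] rodaxis -0.0033 -0.0041 F [ 0.16  0.84 -1.48] yaw -12.22
elbow h 44.3 162.4 rod at mouth x 14.8
[-92,0,135] tool shift [ 0.0229 -0.0029 -0.0355]
[-57,0,85] tool shift [ 0.0734 -0.0027 -0.0013]
[-50,0,68] tool shift [ 0.0906 -0.0027  0.0054]
```

play_rows:
  moves:
    - [[0.006,-0.001,-0.012,-0.8,-1],[0.008,-0.001,-0.012,0,-1],[0.008,-0.001,-0.011,0,-1],[0,0,0,0,-1],[0.011,0,0.0075,0,-1],[0.011,0,0.0075,0,-1],[0.011,0,0.0075,0,-1],[0,0,0,0,-1],[0,0,0,0,-1],[0,0,0,0,-1]]

```text
time: 9.55
tool_pos: [0.5859, 0.0354, 0.3442]
tool_rot: [0.408, 1.553, 0.207]
contact_force: [-0.2, 0.0, -0.7]
opening: 0.0199
```

```bash
python3 plan.py "[-57,0,85]" "[-50,0,70]"
```

```text
t 9.55 XYZ elbow [-64.76  -0.99  98.2 ] rodaxis -0.0027 -0.0036 F [-0.16  0.05 -0.74] yaw -11.48
elbow h 3.3 117.6 rod at mouth x 5.0
[-57,0,85] tool shift [0.0133 0.0009 0.0076]
[-50,0,70] tool shift [0.0284 0.0008 0.0143]
```

play_rows:
  moves:
    - [[0.006,0.0008,0.0034,0,-1],[0.006,0,0.0034,0,-1],[0.006,0,0.0034,0,-1],[0.005,0,0.003,0,-1],[0.003,0,0.001,0,-1],[0,0,0,0,-1],[0,0,0,0,-1],[0,0,0,0,-1],[0,0,0,0,-1],[0,0,0,0,-1]]

```text
time: 10.55
tool_pos: [0.6018, 0.0334, 0.3175]
tool_rot: [0.377, 1.551, 0.177]
contact_force: [0.5, 0.3, -1.3]
opening: 0.0199
```

```bash
python3 plan.py "[-50,0,70]"  "[-50,0,65]" "[-55,0,60]"; python3 look.py v2 wrist; python3 - <<'E'
import cv2
im=cv2.imread('pics/v2_wrist.png');cv2.imwrite('pics/v2c.png',cv2.resize(im[140:300,240:400],None,fx=4.5,fy=4.5,interpolation=2))
E
```

```text
t 10.55 XYZ elbow [-48.48   0.25  71.53] rodaxis -0.0049 -0.0039 F [ 0.5   0.27 -1.31] yaw -11.46
elbow h 1.3 86.4 rod at mouth x 24.6
[-50,0,70] tool shift [ 0.0015 -0.0003 -0.0015]
[-50,0,65] tool shift [ 0.0065 -0.0003 -0.0016]
[-55,0,60] tool shift [ 0.0114 -0.0003 -0.0067]
10.55 [0.6018 0.0334 0.3175] 
 [[ 0.0191  0.1986  0.9799]
 [ 0.0034  0.98   -0.1987]
 [-0.9998  0.0072  0.0181]] [ 0.5   0.27 -1.31] [-0.005  0.024  0.061]
```

View pics/v2c.png

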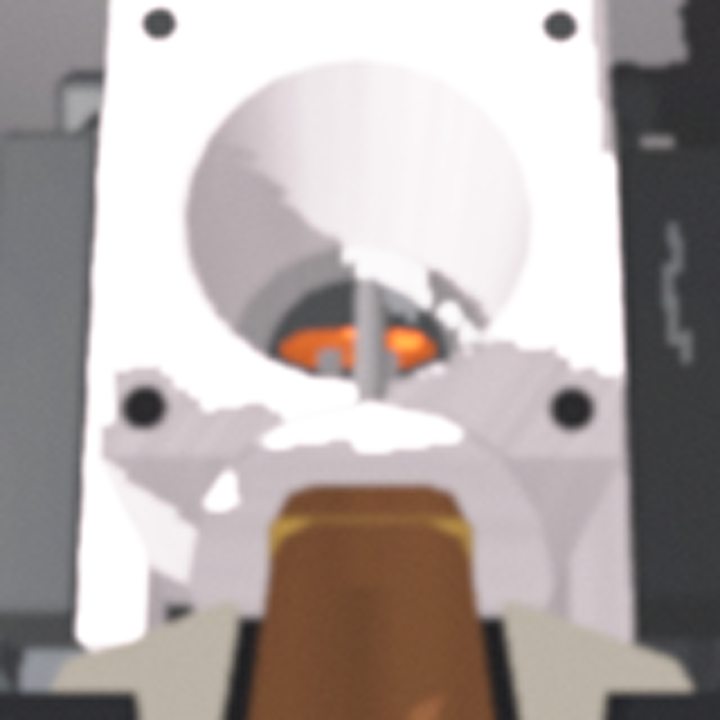

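```bash
cat > pv.py <<'E'
import sys
from h import *
n,u0,v0,f=sys.argv[1],*map(float,sys.argv[2:5])
d=np.load(f'pics/{n}_wrist.npz');K,V=d['K'],d['V'];p=d['p'];T=R.from_euler('xyz',d['r']).as_matrix()
w=lambda P:((proj(None,P,K,V)-[u0,v0])*f).round(0).tolist()
cr=lambda P:w(np.atleast_2d(P)/1000@RH.T+OH)
print('bore',cr([[-28,0,120],[0,28,120],[28,0,120],[0,-28,120]]),'corners',cr([[-40,-40,120],[-40,40,120],[40,40,120],[40,-40,120]]))
print('hook guard',w(hook(p,T,[0,0,0])),'elbow',w(hook(p,T,[0,0,-.125])),'bottom',w(hook(p,T,[0,0,-.127])),'tip',w(hook(p,T,[.014,0,-.116])))
print('hinge',cr([[-1.5,0,42]]))
for ph in range(-30,30,5):
    t=np.deg2rad(ph);print(ph,cr([[30*np.sin(t)-1.5,y,42+30*np.cos(t)] for y in (-5,5)]),cr([[16*np.sin(t)-1.5,y,42+16*np.cos(t)] for y in (-11.2,11.2)]))
E
python3 pv.py v2 240 140 4.5
```

```text
bore [[357.0, 46.0], [535.0, 205.0], [358.0, 375.0], [180.0, 206.0]] corners [[113.0, -19.0], [601.0, -20.0], [623.0, 450.0], [94.0, 451.0]]
hook guard [[357.0, 574.0]] elbow [[359.0, 292.0]] bottom [[359.0, 289.0]] tip [[359.0, 384.0]]
hinge [[358.0, 353.0]]
-30 [[331.0, 233.0], [384.0, 233.0]] [[300.0, 291.0], [416.0, 291.0]]
-25 [[331.0, 243.0], [385.0, 242.0]] [[299.0, 296.0], [416.0, 296.0]]
-20 [[331.0, 253.0], [385.0, 252.0]] [[299.0, 301.0], [416.0, 301.0]]
-15 [[331.0, 264.0], [385.0, 264.0]] [[299.0, 307.0], [417.0, 307.0]]
-10 [[331.0, 276.0], [385.0, 275.0]] [[299.0, 313.0], [417.0, 313.0]]
-5 [[331.0, 288.0], [385.0, 288.0]] [[299.0, 320.0], [417.0, 320.0]]
0 [[331.0, 301.0], [385.0, 301.0]] [[299.0, 327.0], [417.0, 326.0]]
5 [[331.0, 315.0], [385.0, 315.0]] [[299.0, 334.0], [417.0, 333.0]]
10 [[331.0, 329.0], [386.0, 329.0]] [[299.0, 341.0], [417.0, 341.0]]
15 [[331.0, 343.0], [386.0, 343.0]] [[299.0, 348.0], [417.0, 348.0]]
20 [[331.0, 358.0], [386.0, 358.0]] [[299.0, 356.0], [417.0, 355.0]]
25 [[331.0, 372.0], [386.0, 372.0]] [[299.0, 363.0], [417.0, 363.0]]
```

```bash
sed -i 's/^DX=.*/DX=0.0015/' plan.py; sed -i 's/^psi=/Oh[1]=0; Oh[2]-=0.0007\npsi=/' h.py; python3 plan.py "[-50,0,66]"
```

```text
t 10.6 XYZ elbow [-49.94   2.4   71.62] rodaxis -0.005 -0.0039 F [-0.34 -1.21 -1.52] yaw -11.46
elbow h 0.2 87.3 rod at mouth x 22.8
[-50,0,66] tool shift [ 0.0056 -0.0024 -0.0002]
```

play_rows:
  moves:
    - [[0.001,-0.0012,0,0,-1],[0.0015,-0.0012,0,0,-1],[0.0015,0,0,0,-1],[0.001,0,0,0,-1],[0,0,0,0,-1],[0,0,0,0,-1],[0,0,0,0,-1],[0,0,0,0,-1],[0,0,0,0,-1],[0,0,0,0,-1]]

```text
time: 11.6
tool_pos: [0.6014, 0.0309, 0.3123]
tool_rot: [0.371, 1.551, 0.171]
contact_force: [0.5, 0.1, -1.2]
opening: 0.02
```

```bash
python3 plan.py "[-50,0,64]"
```

```text
t 11.6 XYZ elbow [-49.77  -0.18  66.36] rodaxis -0.0055 -0.004 F [ 0.55  0.07 -1.17] yaw -11.46
elbow h -2.7 82.9 rod at mouth x 23.0
[-50,0,64] tool shift [ 0.0024  0.0002 -0.0003]
```

play_rows:
  moves:
    - [[0.001,0,-0.0002,0,-1],[0.001,0,-0.0006,0,-1],[0.001,0,-0.0008,0,-1],[0.001,0,-0.0009,0,-1],[0,0,0,0,-1],[0,0,0,0,-1],[0,0,0,0,-1],[0,0,0,0,-1],[0,0,0,0,-1],[0,0,0,0,-1]]

```text
time: 12.6
tool_pos: [0.5996, 0.0313, 0.3103]
tool_rot: [0.311, 1.546, 0.111]
contact_force: [-0.6, 1.2, 2.7]
opening: 0.0198
```

```bash
python3 plan.py "[-50,0,64]"
```

```text
t 12.6 XYZ elbow [-50.88  -0.11  64.37] rodaxis -0.0103 -0.0043 F [-0.57  1.18  2.69] yaw -11.47
elbow h -4.8 81.9 rod at mouth x 21.3
[-50,0,64] tool shift [0.0004 0.0001 0.0009]
```

play_rows:
  moves:
    - [[0.0015,0,-0.0012,0,-1],[0.0015,0,-0.0012,0,-1],[0.0015,0,-0.0012,0,-1],[0.0015,0,-0.0012,0,-1],[0,0,0,0,-1],[0,0,0,0,-1],[0,0,0,0,-1],[0,0,0,0,-1],[0,0,0,0,-1],[0,0,0,0,-1]]

```text
time: 13.6
tool_pos: [0.5928, 0.0327, 0.3053]
tool_rot: [0.355, 1.549, 0.155]
contact_force: [-2.1, 0.6, 3.7]
opening: 0.0198
```

```bash
python3 plan.py "[-50,0,64]"
```

```text
t 13.6 XYZ elbow [-5.835e+01 -5.000e-02  5.938e+01] rodaxis -0.007 -0.0042 F [-2.11  0.62  3.66] yaw -11.45
elbow h -13.7 82.1 rod at mouth x 12.4
[-50,0,64] tool shift [-0.0045  0.0001  0.0084]
```

```bash
python3 look.py v3 wrist; python3 - <<'E'
import cv2
im=cv2.imread('pics/v3_wrist.png');cv2.imwrite('pics/v3c.png',cv2.resize(im[140:300,240:400],None,fx=4.5,fy=4.5,interpolation=2))
E
python3 pv.py v3 240 140 4.5
```

```text
13.6 [0.5928 0.0327 0.3053] 
 [[ 0.0212  0.1984  0.9799]
 [ 0.0033  0.9801 -0.1985]
 [-0.9998  0.0075  0.0202]] [-2.11  0.62  3.66] [0.032 0.434 0.025]
bore [[373.0, 110.0], [557.0, 277.0], [375.0, 454.0], [191.0, 277.0]] corners [[121.0, 42.0], [624.0, 41.0], [648.0, 532.0], [102.0, 534.0]]
hook guard [[377.0, 568.0]] elbow [[372.0, 288.0]] bottom [[372.0, 286.0]] tip [[372.0, 380.0]]
hinge [[371.0, 412.0]]
-30 [[344.0, 293.0], [399.0, 293.0]] [[311.0, 351.0], [431.0, 350.0]]
-25 [[344.0, 303.0], [399.0, 303.0]] [[311.0, 356.0], [431.0, 356.0]]
-20 [[344.0, 314.0], [399.0, 313.0]] [[311.0, 362.0], [431.0, 361.0]]
-15 [[344.0, 325.0], [399.0, 325.0]] [[311.0, 368.0], [431.0, 367.0]]
-10 [[344.0, 338.0], [400.0, 338.0]] [[311.0, 374.0], [432.0, 374.0]]
-5 [[344.0, 351.0], [400.0, 351.0]] [[311.0, 381.0], [432.0, 381.0]]
0 [[344.0, 365.0], [400.0, 364.0]] [[311.0, 388.0], [432.0, 388.0]]
5 [[344.0, 379.0], [400.0, 379.0]] [[311.0, 395.0], [432.0, 395.0]]
10 [[344.0, 393.0], [400.0, 393.0]] [[311.0, 403.0], [432.0, 402.0]]
15 [[344.0, 408.0], [400.0, 408.0]] [[311.0, 410.0], [432.0, 410.0]]
20 [[344.0, 423.0], [400.0, 423.0]] [[311.0, 418.0], [432.0, 418.0]]
25 [[344.0, 438.0], [400.0, 437.0]] [[311.0, 425.0], [432.0, 425.0]]
```

View pics/v3c.png

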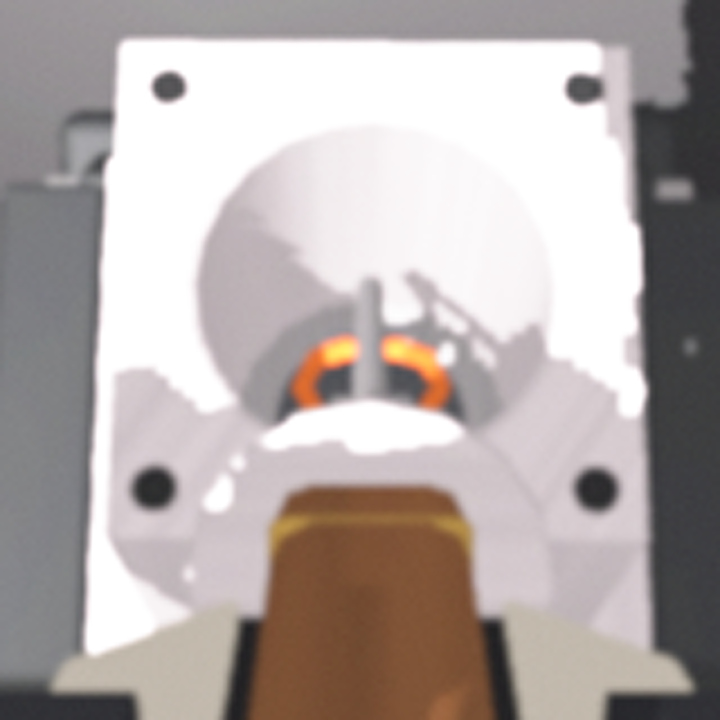

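play_rows:
  moves:
    - [[-0.004,0,0,0,-1],[-0.005,0,0,0,-1],[-0.003,0,-0.001,8,-1],[0,0,0,8,-1],[0,0,0,8,-1],[0,0,0,8,-1],[0,0,0,8,-1],[0,0,0,8,-1],[0,0,0,8,-1],[0,0,0,0,-1]]

```text
time: 14.65
tool_pos: [0.5932, 0.0326, 0.3168]
tool_rot: [1.382, 1.55, 0.166]
contact_force: [0.4, 0.2, -1.5]
opening: 0.0202
```

```bash
python3 plan.py "[-60,0,60]" "[-60,0,48]"
```

```text
t 14.65 XYZ elbow [-57.28   2.08  70.89] rodaxis -0.01 -0.0171 F [ 0.35  0.2  -1.53] yaw -69.67
elbow h -6.3 90.9 rod at mouth x 13.7
[-60,0,60] tool shift [ 0.0108 -0.0036  0.0003]
[-60,0,48] tool shift [ 0.0228 -0.0039  0.0002]
```

```bash
python3 plan.py "[-59.2,0,57]" "[-59.2,0,50]" "[-59.2,0,43]"|tail -3
```

```text
[-59.2,0,57] tool shift [ 0.0138 -0.003   0.0007]
[-59.2,0,50] tool shift [ 0.0208 -0.0032  0.0007]
[-59.2,0,43] tool shift [ 0.0278 -0.0033  0.0006]
```

play_rows:
  moves:
    - [[0.001,-0.0015,0.0003,0,-1],[0.003,-0.0015,0.0003,0,-1],[0.004,0,0,0,-1],[0.004,0,0,0,-1],[0.004,0,0,0,-1],[0.002,0,0,0,-1],[0,0,0,0,-1],[0,0,0,0,-1],[0,0,0,0,-1],[0,0,0,0,-1]]

```text
time: 15.65
tool_pos: [0.5908, 0.0309, 0.2967]
tool_rot: [1.379, 1.551, 0.175]
contact_force: [-0.0, 0.4, -1.3]
opening: 0.0199
```

```bash
python3 plan.py "[-59.2,0,43.5]"
```

```text
t 15.65 XYZ elbow [-59.44  -0.14  50.73] rodaxis -0.0091 -0.0168 F [-0.04  0.35 -1.31] yaw -69.03
elbow h -19.6 75.6 rod at mouth x 10.9
[-59.2,0,43.5] tool shift [ 0.0072  0.0001 -0.    ]
```

play_rows:
  moves:
    - [[0.002,0.0001,0,0,-1],[0.002,0.0001,0,0,-1],[0.002,0.0001,0,0,-1],[0.0015,0,0,0,-1],[0,0,0,0,-1],[0,0,0,0,-1],[0,0,0,0,-1],[0,0,0,0,-1],[0,0,0,0,-1],[0,0,0,0,-1]]

```text
time: 16.65
tool_pos: [0.5914, 0.0311, 0.2889]
tool_rot: [1.371, 1.55, 0.166]
contact_force: [-0.4, 0.6, -0.8]
opening: 0.0194
```

```bash
python3 plan.py "[-59.2,0,43.]"
```

```text
t 16.65 XYZ elbow [-58.75   0.19  42.94] rodaxis -0.0098 -0.0169 F [-0.44  0.61 -0.77] yaw -69.02
elbow h -23.5 68.9 rod at mouth x 11.6
[-59.2,0,43.] tool shift [-0.0001 -0.0005 -0.0001]
```

play_rows:
  moves:
    - [[0,0.0003,0.0002,-8.2,-1],[0,0.0003,0.0003,-8.2,-1],[0,0.0002,0.0003,-8.2,-1],[0,0.0001,0.0004,-8.2,-1],[0,0,0.0004,-8.2,-1],[0,0,0.0004,-8.2,-1],[0,0,0.0003,-8.2,-1],[0,0,0,0,-1],[0,0,0,0,-1],[0,0,0,0,-1]]

```text
time: 17.65
tool_pos: [0.594, 0.03, 0.2893]
tool_rot: [0.334, 1.549, 0.164]
contact_force: [0.3, 0.4, -1.2]
opening: 0.0197
```

```bash
python3 plan.py "[-53,0,43.5]" "[-53,0,51.5]"; python3 look.py v4 wrist; python3 - <<'E'
import cv2
im=cv2.imread('pics/v4_wrist.png');cv2.imwrite('pics/v4c.png',cv2.resize(im[140:300,240:400],None,fx=4.5,fy=4.5,interpolation=2))
E
python3 pv.py v4 240 140 4.5
```

```text
t 17.65 XYZ elbow [-56.61  -2.47  43.32] rodaxis -0.0072 -0.0041 F [ 0.31  0.44 -1.22] yaw -9.74
elbow h -21.5 68.0 rod at mouth x 14.4
[-53,0,43.5] tool shift [-0.0001  0.0024  0.0037]
[-53,0,51.5] tool shift [-0.0081  0.0024  0.0038]
17.65 [0.594  0.03   0.2893] 
 [[ 0.0214  0.1691  0.9854]
 [ 0.0035  0.9856 -0.1692]
 [-0.9998  0.0071  0.0205]] [ 0.31  0.44 -1.22] [-0.046  0.043  0.018]
bore [[398.0, 117.0], [589.0, 299.0], [392.0, 482.0], [201.0, 289.0]] corners [[133.0, 36.0], [664.0, 51.0], [679.0, 573.0], [100.0, 559.0]]
hook guard [[377.0, 568.0]] elbow [[372.0, 288.0]] bottom [[372.0, 286.0]] tip [[372.0, 380.0]]
hinge [[380.0, 431.0]]
-30 [[357.0, 307.0], [414.0, 308.0]] [[320.0, 366.0], [445.0, 369.0]]
-25 [[357.0, 317.0], [415.0, 319.0]] [[320.0, 371.0], [446.0, 374.0]]
-20 [[357.0, 328.0], [415.0, 330.0]] [[320.0, 377.0], [446.0, 380.0]]
-15 [[356.0, 341.0], [415.0, 342.0]] [[320.0, 384.0], [446.0, 387.0]]
-10 [[356.0, 354.0], [415.0, 355.0]] [[320.0, 390.0], [446.0, 394.0]]
-5 [[356.0, 368.0], [415.0, 369.0]] [[319.0, 398.0], [446.0, 401.0]]
0 [[355.0, 382.0], [414.0, 384.0]] [[319.0, 405.0], [446.0, 408.0]]
5 [[355.0, 397.0], [414.0, 399.0]] [[319.0, 413.0], [446.0, 416.0]]
10 [[355.0, 412.0], [414.0, 414.0]] [[319.0, 421.0], [446.0, 424.0]]
15 [[354.0, 428.0], [414.0, 429.0]] [[318.0, 428.0], [445.0, 432.0]]
20 [[354.0, 443.0], [413.0, 445.0]] [[318.0, 436.0], [445.0, 440.0]]
25 [[353.0, 459.0], [413.0, 460.0]] [[318.0, 444.0], [445.0, 447.0]]
```

View pics/v4c.png

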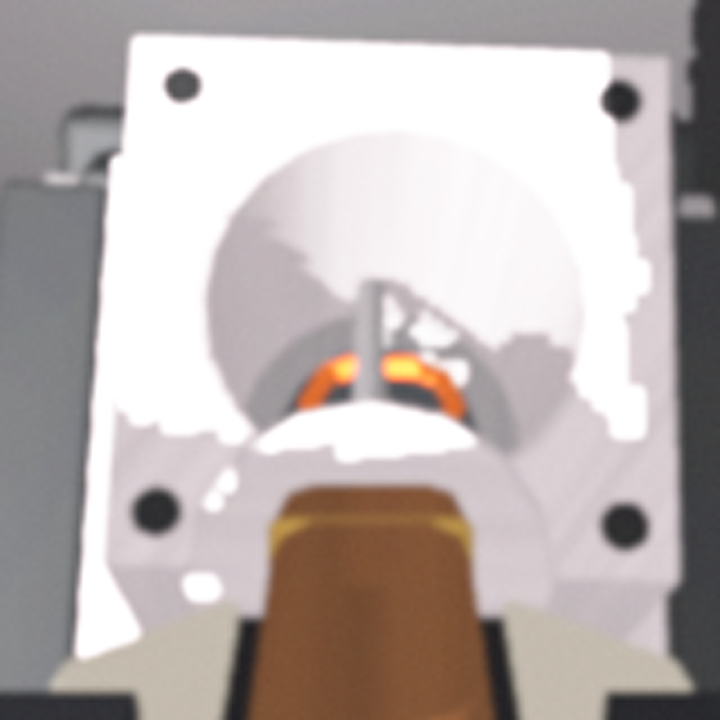

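play_rows:
  moves:
    - [[0.0008,0.0012,0,1.5,-1],[0,0.0012,0.001,0,-1],[0,0,0.0015,0,-1],[0,0,0.0012,0,-1],[0,0,0,0,-1],[0,0,0,0,-1],[0,0,0,0,-1],[0,0,0,0,-1],[0,0,0,0,-1],[0,0,0,0,-1]]

```text
time: 18.7
tool_pos: [0.5985, 0.0316, 0.2887]
tool_rot: [0.358, 1.549, 0.157]
contact_force: [-0.3, 0.6, -1.7]
opening: 0.0198
```

```bash
python3 plan.py "[-53,0,51.5]"
```

```text
t 18.7 XYZ elbow [-5.252e+01 -3.000e-02  4.274e+01] rodaxis -0.0073 -0.0044 F [-0.26  0.64 -1.66] yaw -11.49
elbow h -18.5 65.1 rod at mouth x 19.3
[-53,0,51.5] tool shift [-0.0088  0.0001 -0.0003]
```

play_rows:
  moves:
    - [[-0.002,0,0,0,-1],[-0.002,0,0,0,-1],[-0.0015,0,0,0,-1],[-0.001,0,0,0,-1],[-0.001,0,0,0,-1],[0,0,0,0,-1],[0,0,0,0,-1],[0,0,0,0,-1],[0,0,0,0,-1],[0,0,0,0,-1]]

```text
time: 19.7
tool_pos: [0.5983, 0.0316, 0.297]
tool_rot: [0.355, 1.549, 0.155]
contact_force: [-0.4, 0.2, -0.7]
opening: 0.0201
```

```bash
python3 plan.py "[-53,0,51.5]"; python3 look.py v5 wrist; python3 - <<'E'
import cv2
im=cv2.imread('pics/v5_wrist.png');cv2.imwrite('pics/v5c.png',cv2.resize(im[140:300,240:400],None,fx=4.5,fy=4.5,interpolation=2))
E
python3 pv.py v5 240 140 4.5
```

```text
t 19.7 XYZ elbow [-52.66  -0.07  51.03] rodaxis -0.0074 -0.0044 F [-0.37  0.19 -0.66] yaw -11.49
elbow h -13.9 72.0 rod at mouth x 19.2
[-53,0,51.5] tool shift [-0.0005  0.0001 -0.0003]
19.7 [0.5983 0.0316 0.297 ] 
 [[ 0.0217  0.1991  0.9797]
 [ 0.0034  0.9799 -0.1993]
 [-0.9998  0.0077  0.0206]] [-0.37  0.19 -0.66] [ 0.031  0.087 -0.035]
bore [[374.0, 82.0], [564.0, 253.0], [376.0, 437.0], [185.0, 254.0]] corners [[113.0, 12.0], [633.0, 10.0], [660.0, 517.0], [93.0, 520.0]]
hook guard [[377.0, 568.0]] elbow [[372.0, 288.0]] bottom [[372.0, 286.0]] tip [[372.0, 380.0]]
hinge [[371.0, 398.0]]
-30 [[344.0, 274.0], [400.0, 274.0]] [[310.0, 334.0], [433.0, 333.0]]
-25 [[344.0, 284.0], [400.0, 284.0]] [[310.0, 339.0], [433.0, 339.0]]
-20 [[344.0, 295.0], [401.0, 295.0]] [[310.0, 345.0], [434.0, 345.0]]
-15 [[344.0, 307.0], [401.0, 307.0]] [[310.0, 351.0], [434.0, 351.0]]
-10 [[344.0, 320.0], [401.0, 320.0]] [[310.0, 358.0], [434.0, 357.0]]
-5 [[344.0, 333.0], [401.0, 333.0]] [[310.0, 365.0], [434.0, 364.0]]
0 [[344.0, 347.0], [401.0, 347.0]] [[310.0, 372.0], [434.0, 372.0]]
5 [[344.0, 362.0], [402.0, 362.0]] [[310.0, 380.0], [434.0, 379.0]]
10 [[344.0, 377.0], [402.0, 377.0]] [[310.0, 387.0], [434.0, 387.0]]
15 [[344.0, 392.0], [402.0, 392.0]] [[310.0, 395.0], [434.0, 395.0]]
20 [[344.0, 407.0], [402.0, 407.0]] [[310.0, 403.0], [435.0, 402.0]]
25 [[344.0, 422.0], [402.0, 422.0]] [[310.0, 411.0], [435.0, 410.0]]
```

View pics/v5c.png

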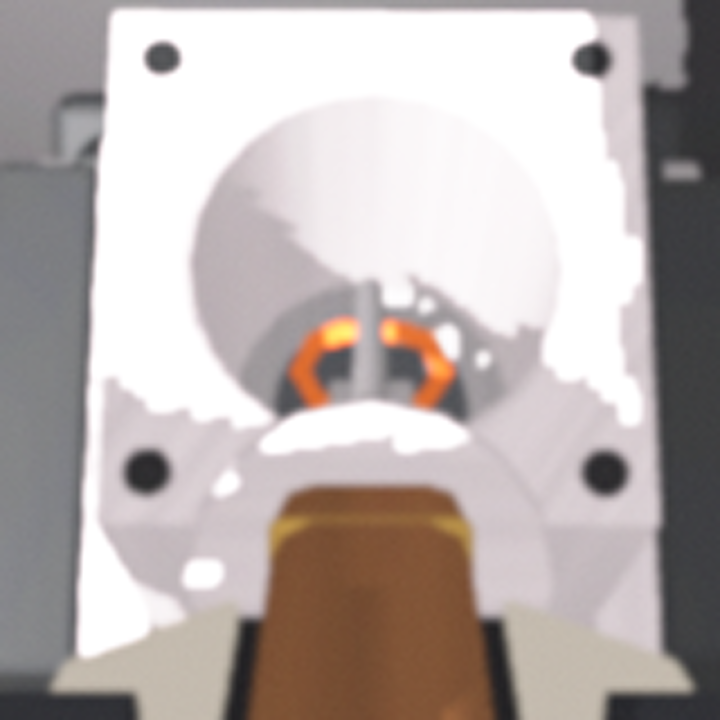

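play_rows:
  moves:
    - [[-0.0016,0,-0.0011,0,-1],[-0.0016,0,-0.0011,0,-1],[-0.0016,0,-0.0011,0,-1],[-0.0016,0,-0.0011,0,-1],[-0.0016,0,-0.0011,0,-1],[0,0,0,0,-1],[0,0,0,0,-1],[0,0,0,0,-1],[0,0,0,0,-1],[0,0,0,0,-1]]

```text
time: 20.75
tool_pos: [0.5927, 0.0325, 0.3048]
tool_rot: [0.34, 1.548, 0.139]
contact_force: [0.4, 0.2, -3.0]
opening: 0.0195
```

```bash
python3 plan.py "[-53,0,51.5]"; python3 look.py v6 wrist; python3 - <<'E'
import cv2
im=cv2.imread('pics/v6_wrist.png');cv2.imwrite('pics/v6c.png',cv2.resize(im[140:300,240:400],None,fx=4,fy=4,interpolation=2))
E
```

```text
t 20.75 XYZ elbow [-58.18  -0.26  58.83] rodaxis -0.008 -0.0042 F [ 0.35  0.24 -3.04] yaw -11.5
elbow h -13.9 81.6 rod at mouth x 12.5
[-53,0,51.5] tool shift [0.0074 0.0002 0.005 ]
20.75 [0.5927 0.0325 0.3048] 
 [[ 0.0223  0.1993  0.9797]
 [ 0.0031  0.9799 -0.1994]
 [-0.9997  0.0075  0.0212]] [ 0.35  0.24 -3.04] [-0.066 -0.232  0.018]
```

View pics/v6c.png

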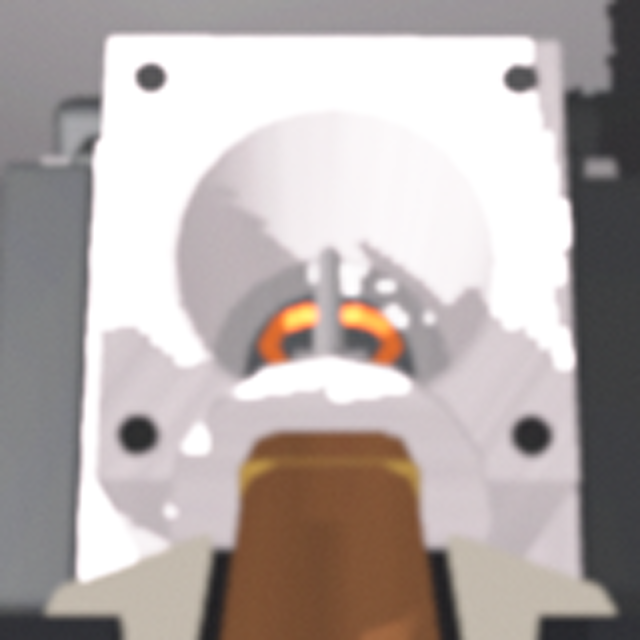

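play_rows:
  moves:
    - [[-0.0016,0,-0.0011,0,-1],[-0.0025,0,-0.0017,0,-1],[-0.0025,0,-0.0017,0,-1],[-0.0025,0,-0.0017,0,-1],[-0.0025,0,-0.0017,0,-1],[-0.0025,0,-0.0017,0,-1],[-0.0025,0,-0.0017,0,-1],[-0.0025,0,-0.0017,0,-1],[-0.0016,0,-0.0011,0,-1],[0,0,0,0,-1]]

```text
time: 21.8
tool_pos: [0.577, 0.0356, 0.3273]
tool_rot: [0.339, 1.548, 0.138]
contact_force: [1.0, -0.5, -3.7]
opening: 0.0195
```

```bash
python3 plan.py "[-53,0,51.5]"; python3 look.py v7 wrist side; python3 - <<'E'
import cv2
im=cv2.imread('pics/v7_wrist.png');cv2.imwrite('pics/v7c.png',cv2.resize(im[140:300,240:400],None,fx=4,fy=4,interpolation=2))
E
```

```text
t 21.8 XYZ elbow [-74.18  -0.35  81.33] rodaxis -0.0082 -0.0043 F [ 1.05 -0.52 -3.66] yaw -11.5
elbow h -14.1 109.2 rod at mouth x -6.7
[-53,0,51.5] tool shift [0.0303 0.0002 0.0205]
21.8 [0.577  0.0356 0.3273] 
 [[ 0.0225  0.1992  0.9797]
 [ 0.0031  0.9799 -0.1994]
 [-0.9997  0.0075  0.0214]] [ 1.05 -0.52 -3.66] [-0.055 -0.331 -0.02 ]
```

View pics/v7c.png

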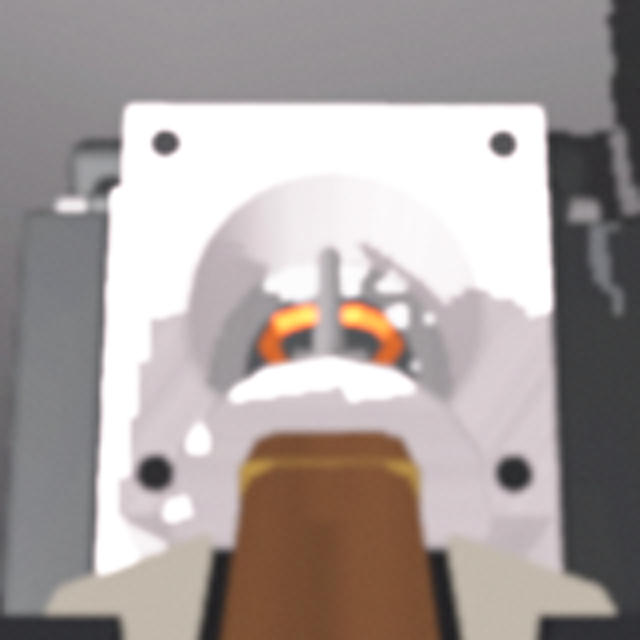

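play_rows:
  moves:
    - [[-0.0025,0,-0.0017,0,-1],[-0.0028,0,-0.0019,0,-1],[-0.0028,0,-0.0019,0,-1],[-0.0028,0,-0.0019,0,-1],[-0.0028,0,-0.0019,0,-1],[-0.0028,0,-0.0019,0,-1],[-0.0028,0,-0.0019,0,-1],[-0.0028,0,-0.0019,0,-1],[-0.0025,0,-0.0017,0,-1],[-0.001,0,-0.0007,0,-1]]

```text
time: 22.9
tool_pos: [0.5579, 0.0392, 0.3543]
tool_rot: [0.345, 1.549, 0.144]
contact_force: [0.8, 0.8, -3.1]
opening: 0.0201
```

```bash
python3 plan.py "[-53,0,51.5]"; python3 look.py v8 wrist side; python3 - <<'E'
import cv2,numpy as np
im=cv2.imread('pics/v8_wrist.png');a=cv2.resize(im[140:300,240:400],None,fx=2.5,fy=2.5,interpolation=2)
im=cv2.imread('pics/v8_side.png');b=cv2.resize(im[90:250,280:440],None,fx=2.5,fy=2.5,interpolation=2)
cv2.imwrite('pics/v8c.png',np.hstack([a,b]))
E
```

```text
t 22.9 XYZ elbow [-93.73  -0.58 108.31] rodaxis -0.0076 -0.0042 F [ 0.85  0.82 -3.13] yaw -11.5
elbow h -14.7 142.5 rod at mouth x -30.1
[-53,0,51.5] tool shift [0.0576 0.0003 0.0395]
22.9 [0.5579 0.0392 0.3543] 
 [[ 0.0218  0.1993  0.9797]
 [ 0.0032  0.9799 -0.1994]
 [-0.9998  0.0075  0.0208]] [ 0.85  0.82 -3.13] [-0.076 -0.257 -0.031]
```

View pics/v8c.png

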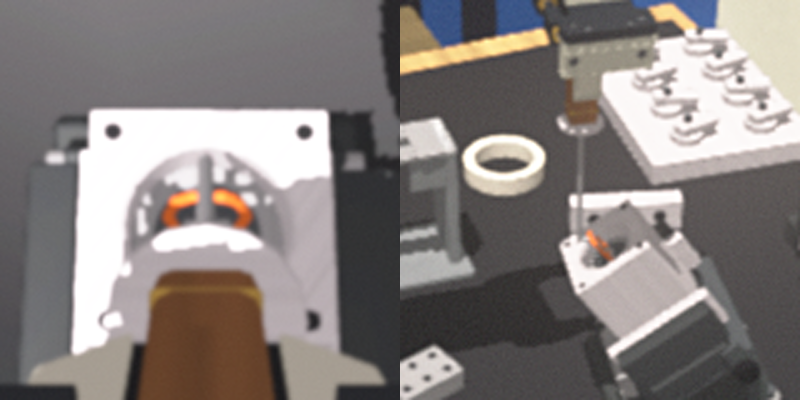

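play_rows:
  moves:
    - [[-0.0016,0,-0.0011,0,-1],[-0.002,0,-0.0014,0,-1],[-0.002,0,-0.0014,0,-1],[-0.002,0,-0.0014,0,-1],[-0.002,0,-0.0014,0,-1],[-0.002,0,-0.0014,0,-1],[-0.002,0,-0.0014,0,-1],[-0.002,0,-0.0014,0,-1],[-0.0016,0,-0.0011,0,-1],[0,0,0,0,-1]]

```text
time: 24.0
tool_pos: [0.5448, 0.0417, 0.3724]
tool_rot: [0.348, 1.549, 0.147]
contact_force: [1.6, 0.3, -3.0]
opening: 0.0196
```

```bash
python3 plan.py "[-53,0,51.5]"; python3 look.py v9 wrist side; python3 - <<'E'
import cv2,numpy as np
im=cv2.imread('pics/v9_wrist.png');a=cv2.resize(im[140:300,240:400],None,fx=2.5,fy=2.5,interpolation=2)
im=cv2.imread('pics/v9_side.png');b=cv2.resize(im[130:230,310:410],None,fx=4,fy=4,interpolation=2)
cv2.imwrite('pics/v9c.png',np.hstack([a,b]))
E
```

```text
t 24.0 XYZ elbow [-107.11   -0.71  126.4 ] rodaxis -0.0072 -0.0041 F [ 1.59  0.31 -3.04] yaw -11.51
elbow h -15.2 165.0 rod at mouth x -46.2
[-53,0,51.5] tool shift [0.076  0.0003 0.0526]
24.0 [0.5448 0.0417 0.3724] 
 [[ 0.0215  0.1994  0.9797]
 [ 0.0032  0.9799 -0.1995]
 [-0.9998  0.0074  0.0204]] [ 1.59  0.31 -3.04] [ 0.011 -0.337  0.004]
```

View pics/v9c.png

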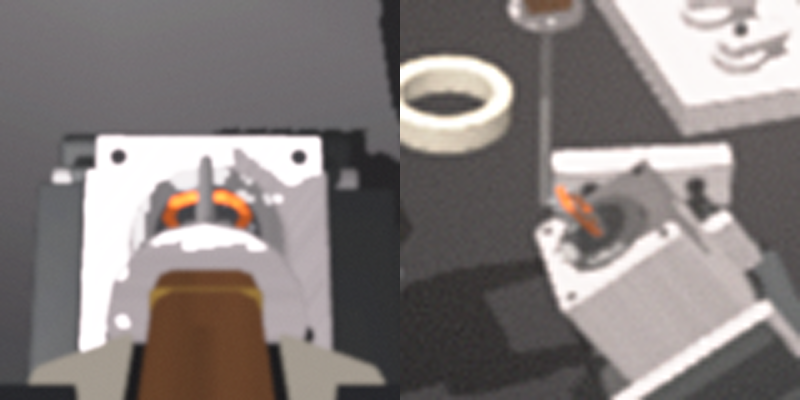

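play_rows:
  moves:
    - [[-0.001,0,-0.0007,0,-1],[-0.001,0,-0.0007,0,-1],[-0.001,0,-0.0007,0,-1],[-0.001,0,-0.0007,0,-1],[-0.001,0,-0.0007,0,-1],[-0.001,0,-0.0007,0,-1],[-0.001,0,-0.0007,0,-1],[-0.001,0,-0.0007,0,-1],[-0.001,0,-0.0007,0,-1],[-0.001,0,-0.0007,0,-1]]

```text
time: 25.1
tool_pos: [0.5373, 0.0431, 0.3823]
tool_rot: [0.357, 1.55, 0.156]
contact_force: [0.9, -0.7, -4.0]
opening: 0.0199
```

```bash
cat > vv.py <<'E'
import cv2,numpy as np,sys
n=sys.argv[1]
im=cv2.imread(f'pics/{n}_wrist.png');a=cv2.resize(im[140:300,240:400],None,fx=2.5,fy=2.5,interpolation=2)
u,v=map(int,sys.argv[2:4])
im=cv2.imread(f'pics/{n}_side.png');b=cv2.resize(im[v:v+100,u:u+100],None,fx=4,fy=4,interpolation=2)
cv2.imwrite(f'pics/{n}c.png',np.hstack([a,b]))
E
python3 plan.py "[-53,0,51.5]"; python3 look.py v10 wrist side; python3 vv.py v10 310 130
```

```text
t 25.1 XYZ elbow [-114.89   -0.86  136.33] rodaxis -0.0062 -0.004 F [ 0.92 -0.71 -4.04] yaw -11.52
elbow h -15.9 177.6 rod at mouth x -55.7
[-53,0,51.5] tool shift [0.086  0.0004 0.0602]
25.1 [0.5373 0.0431 0.3823] 
 [[ 0.0204  0.1995  0.9797]
 [ 0.0032  0.9799 -0.1996]
 [-0.9998  0.0072  0.0194]] [ 0.92 -0.71 -4.04] [-0.017 -0.311  0.007]
```

View pics/v10c.png

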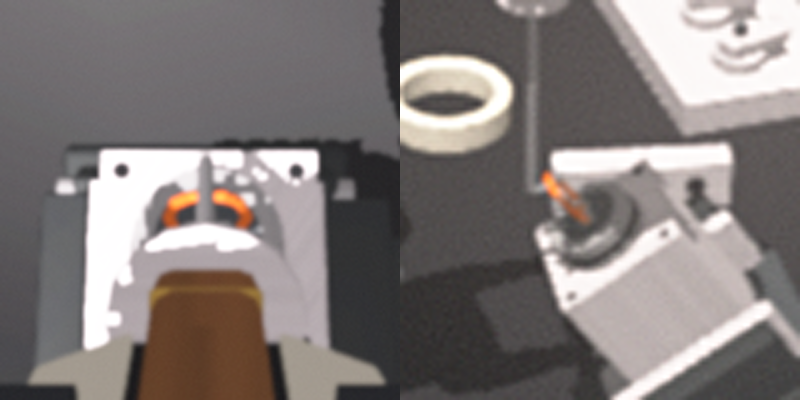

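play_rows:
  moves:
    - [[-0.001,0,-0.0005,0,-1],[-0.001,0,-0.0005,0,-1],[-0.001,0,-0.0005,0,-1],[-0.001,0,-0.0005,0,-1],[-0.001,0,-0.0005,0,-1],[-0.001,0,-0.0005,0,-1],[-0.001,0,-0.0005,0,-1],[-0.001,0,-0.0005,0,-1],[-0.001,0,-0.0005,0,-1],[0,0,0,0,-1]]

```text
time: 26.2
tool_pos: [0.5311, 0.0443, 0.3915]
tool_rot: [0.421, 1.554, 0.22]
contact_force: [-0.1, -0.1, -4.2]
opening: 0.0197
```

```bash

python3 plan.py "[-53,0,51.5]"; python3 look.py v11 wrist side; python3 vv.py v11 310 110
```

```text
t 26.2 XYZ elbow [-121.83   -0.93  145.5 ] rodaxis -0.0023 -0.0037 F [-0.1  -0.12 -4.17] yaw -11.5
elbow h -16.3 189.1 rod at mouth x -64.5
[-53,0,51.5] tool shift [0.0951 0.0004 0.0674]
26.2 [0.5311 0.0443 0.3915] 
 [[ 0.0166  0.1993  0.9798]
 [ 0.0037  0.9799 -0.1994]
 [-0.9999  0.0069  0.0155]] [-0.1  -0.12 -4.17] [-0.008  0.182  0.042]
```

View pics/v11c.png

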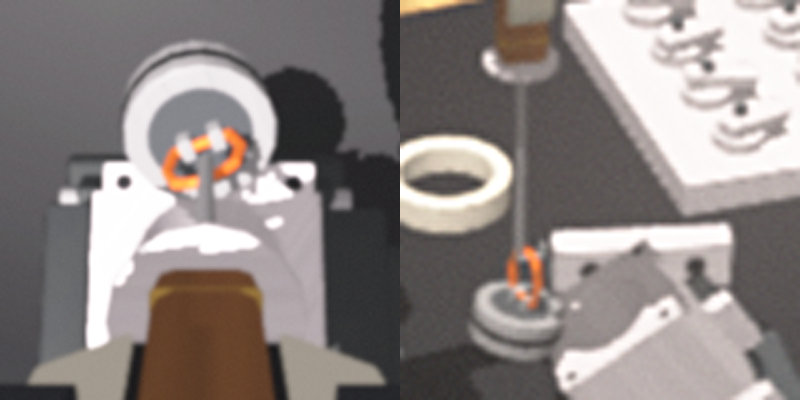

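play_rows:
  moves:
    - [[-0.005,0,-0.002,0,-1],[-0.006,0,-0.002,0,-1],[-0.006,-0.003,0,0,-1],[-0.004,-0.006,0.001,0,-1],[-0.002,-0.01,0.001,0,-1],[0,-0.014,0.002,0,-1],[0,-0.018,0.002,0,-1],[0,-0.021,0.003,0,-1],[0,-0.023,0.003,0,-1],[0,-0.024,0.003,0,-1]]

```text
time: 27.3
tool_pos: [0.5166, -0.082, 0.4161]
tool_rot: [0.373, 1.553, 0.175]
contact_force: [1.6, -0.6, -3.8]
opening: 0.0197
```

play_rows:
  moves:
    - [[0,-0.025,0.003,0,-1],[0,-0.025,0.003,0,-1],[0,-0.025,0.003,0,-1],[0,-0.025,0.003,0,-1],[0,-0.024,0.003,0,-1],[0,-0.022,0.003,0,-1],[0,-0.02,0.003,0,-1],[0,-0.018,0.003,0,-1],[0,-0.014,0.002,0,-1],[0,-0.01,0.002,0,-1]]

```text
time: 28.3
tool_pos: [0.494, -0.3143, 0.4124]
tool_rot: [0.381, 1.559, 0.17]
contact_force: [0.1, 0.5, -2.7]
opening: 0.0195
```

```bash
cat > w.py <<'E'
import sys
from h import *
from cell import robot
s=robot.observe();p,T=frame(s);e=hook(p,T,[0,0,-.125])[0]
print(round(s['time'],2),'elbow world',e.round(4),'F',s['contact_force'].round(2),'tool x',T[:,0].round(4),'yaw',np.rad2deg(np.arctan2(T[1,2],T[0,2])).round(2))
for a_ in sys.argv[1:]:
    print(a_,(T.T@(np.array(eval(a_))-e)).round(4))
E
python3 w.py "[.502,-.355,.15]"
```

```text
28.3 elbow world [ 0.4936 -0.3139  0.2557] F [ 0.09  0.46 -2.73] tool x [ 0.0119  0.002  -0.9999] yaw -12.07
[.502,-.355,.15] [ 0.1057 -0.0389  0.0156]
```

play_rows:
  moves:
    - [[0,-0.008,0.003,0,-1],[0,-0.007,0.003,0,-1],[0.004,-0.006,0.003,0,-1],[0.008,-0.005,0.002,0,-1],[0.01,-0.003,0.002,0,-1],[0.01,-0.002,0.001,0,-1],[0.008,0,0,0,-1],[0.004,0,0,0,-1],[0,0,0,0,-1],[0,0,0,0,-1]]

```text
time: 29.3
tool_pos: [0.5025, -0.3489, 0.3626]
tool_rot: [0.716, 1.56, 0.507]
contact_force: [0.5, 0.4, -3.0]
opening: 0.0202
```

```bash
python3 w.py "[.502,-.355,.15]"; python3 look.py x1 scene side; python3 - <<'E'
import cv2,numpy as np
a=cv2.imread('pics/x1_scene.png')[260:420,170:330];b=cv2.imread('pics/x1_side.png')[260:420,340:500]
cv2.imwrite('pics/x1c.png',cv2.resize(np.hstack([a,b]),None,fx=2.5,fy=2.5,interpolation=2))
E
```

```text
29.3 elbow world [ 0.5016 -0.348   0.206 ] F [ 0.51  0.44 -2.95] tool x [ 0.0095  0.0053 -0.9999] yaw -11.96
[.502,-.355,.15] [ 0.0559 -0.0071  0.0014]
29.3 [ 0.5025 -0.3489  0.3626] 
 [[ 0.0095  0.2072  0.9783]
 [ 0.0053  0.9783 -0.2073]
 [-0.9999  0.0071  0.0082]] [ 0.51  0.44 -2.95] [0.015 0.037 0.004]
```

View pics/x1c.png

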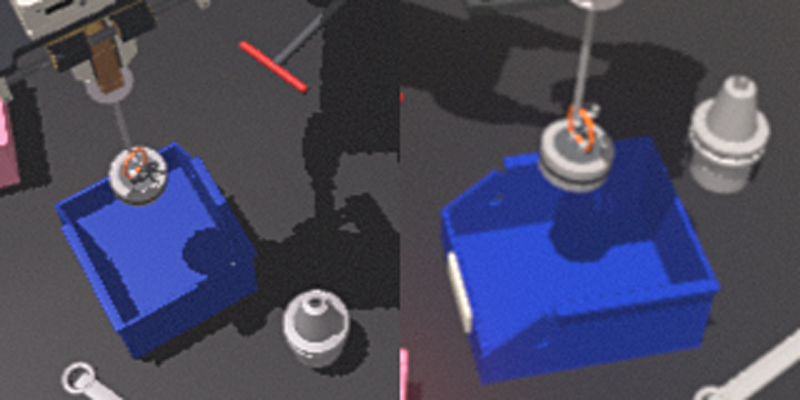

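play_rows:
  moves:
    - [[0.004,-0.002,0,0,-1],[0.008,-0.002,0,0,-1],[0.013,-0.002,0.001,0,-1],[0.016,0,0,0,-1],[0.018,0,0,0,-1],[0.018,0,0,0,-1],[0.016,0,0,0,-1],[0.012,0,0,0,-1],[0.008,0,0,0,-1],[0.004,0,0,0,-1]]

```text
time: 30.4
tool_pos: [0.5029, -0.3565, 0.2394]
tool_rot: [0.404, 1.559, 0.194]
contact_force: [0.2, 0.5, -4.4]
opening: 0.0198
```

```bash
python3 w.py "[.502,-.355,.057]"; python3 look.py x2 wrist scene side; python3 - <<'E'
import cv2,numpy as np
a=cv2.imread('pics/x2_scene.png')[280:440,170:330];b=cv2.imread('pics/x2_side.png')[280:440,340:500]
cv2.imwrite('pics/x2c.png',cv2.resize(np.hstack([a,b]),None,fx=2.5,fy=2.5,interpolation=2))
E
```

```text
30.4 elbow world [ 0.5024 -0.3561  0.0827] F [ 0.18  0.45 -4.42] tool x [ 0.0119  0.0023 -0.9999] yaw -12.03
[.502,-.355,.057] [ 0.0257  0.0008 -0.0009]
30.4 [ 0.5029 -0.3565  0.2394] 
 [[ 0.0119  0.2083  0.978 ]
 [ 0.0023  0.9781 -0.2083]
 [-0.9999  0.0048  0.0112]] [ 0.18  0.45 -4.42] [-0.035 -0.003  0.   ]
```

View pics/x2c.png

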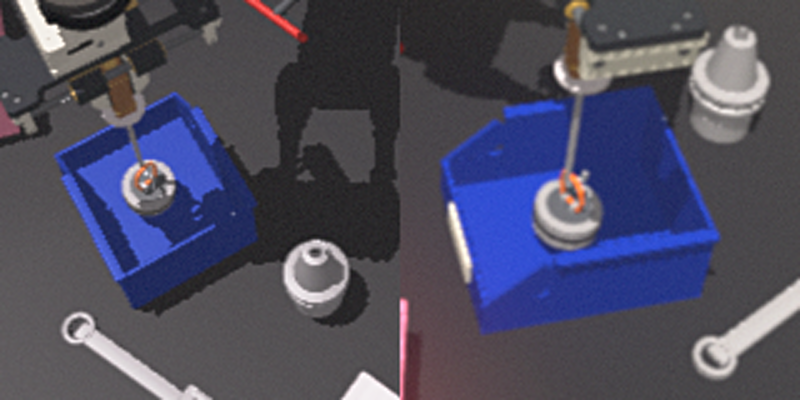

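View pics/x2_wrist.png

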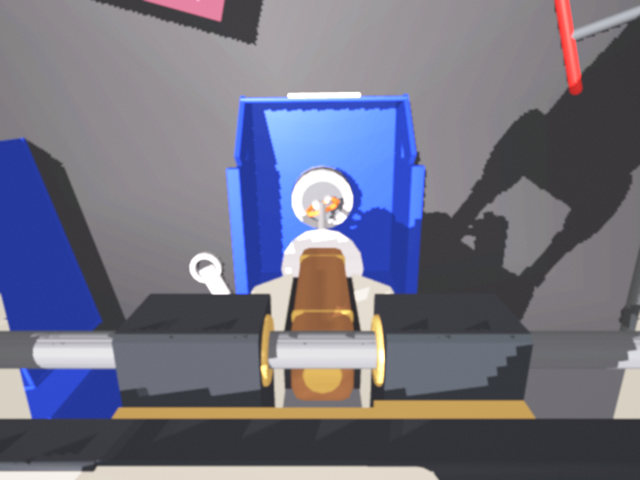

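play_rows:
  moves:
    - [[0.003,0,0,0,-1],[0.004,0,0,0,-1],[0.003,0,0,0,-1],[0.002,0,0,0,-1],[0.0015,0,0,0,-1],[0.0015,0,0,0,-1],[0.0015,0,0,0,-1],[0.0015,0,0,0,-1],[0.0015,0,0,0,-1],[0.001,0,0,0,-1]]

```text
time: 31.55
tool_pos: [0.5044, -0.3575, 0.221]
tool_rot: [0.091, 1.554, -0.119]
contact_force: [0.8, -0.2, -4.4]
opening: 0.0202
```

```bash
python3 w.py "[.502,-.355,.057]"
```

```text
31.55 elbow world [ 0.5047 -0.3577  0.0643] F [ 0.77 -0.2  -4.41] tool x [ 0.0166 -0.002  -0.9999] yaw -12.01
[.502,-.355,.057] [ 0.0072  0.0021 -0.0033]
```

play_rows:
  moves:
    - [[0.001,0,0,0,-1],[0.001,0,0,0,-1],[0.001,0,0,0,-1],[0.001,0,0,0,-1],[0.001,0,0,0,-1],[0.001,0,0,0,-1],[0.001,0,0,0,-1],[0.001,0,0,0,-1],[0.001,0,0,0,-1],[0.001,0,0,0,-1]]

```text
time: 32.55
tool_pos: [0.5041, -0.3583, 0.212]
tool_rot: [-0.063, 1.553, -0.273]
contact_force: [-1.5, 0.2, -0.9]
opening: 0.0199
```

```bash
python3 w.py "[.502,-.355,.057]"; python3 look.py x3 wrist side;python3 - <<'E'
import cv2,numpy as np
a=cv2.imread('pics/x3_wrist.png')[150:270,260:380];b=cv2.imread('pics/x3_side.png')[310:430,360:480]
cv2.imwrite('pics/x3c.png',cv2.resize(np.hstack([a,b]),None,fx=3.3,fy=3.3,interpolation=2))
E
```

```text
32.55 elbow world [ 0.5044 -0.359   0.0553] F [-1.5   0.23 -0.95] tool x [ 0.0168 -0.0047 -0.9998] yaw -12.02
[.502,-.355,.057] [-0.0018  0.0034 -0.0031]
32.55 [ 0.5041 -0.3583  0.212 ] 
 [[ 0.0168  0.2082  0.9779]
 [-0.0047  0.9781 -0.2081]
 [-0.9998 -0.0011  0.0174]] [-1.5   0.23 -0.95] [-0.029  0.484 -0.015]
```

View pics/x3c.png

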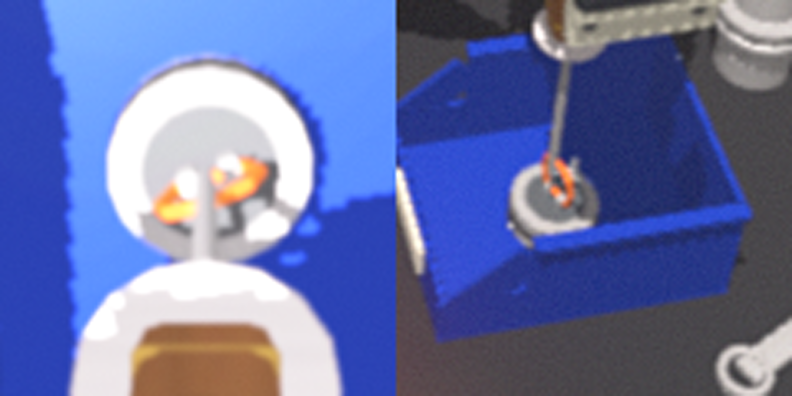

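play_rows:
  moves:
    - [[0.001,0,0,0,-1],[0.001,0,0,0,-1],[0.001,0,0,0,-1],[0.001,0,0,0,-1],[0.001,0,0,0,-1],[0.001,0,0,0,-1],[0.001,0,0,0,-1],[0,0,0,0,-1],[0,0,0,0,-1],[0,0,0,0,-1]]

```text
time: 33.65
tool_pos: [0.5043, -0.3583, 0.204]
tool_rot: [-0.046, 1.554, -0.256]
contact_force: [-1.7, 0.0, -1.1]
opening: 0.0199
```

```bash
python3 w.py "[.502,-.355,.044]"; python3 look.py x4 wrist side;python3 - <<'E'
import cv2,numpy as np
a=cv2.imread('pics/x4_wrist.png')[150:270,260:380];b=cv2.imread('pics/x4_side.png')[310:430,360:480]
cv2.imwrite('pics/x4c.png',cv2.resize(np.hstack([a,b]),None,fx=3.3,fy=3.3,interpolation=2))
E
```

```text
33.65 elbow world [ 0.5045 -0.3589  0.0473] F [-1.75  0.01 -1.09] tool x [ 0.0165 -0.0043 -0.9999] yaw -12.02
[.502,-.355,.044] [ 0.0032  0.0033 -0.0034]
33.65 [ 0.5043 -0.3583  0.204 ] 
 [[ 1.650e-02  2.082e-01  9.779e-01]
 [-4.300e-03  9.781e-01 -2.082e-01]
 [-9.999e-01 -8.000e-04  1.710e-02]] [-1.75  0.01 -1.09] [-0.058  0.452 -0.014]
```

View pics/x4c.png

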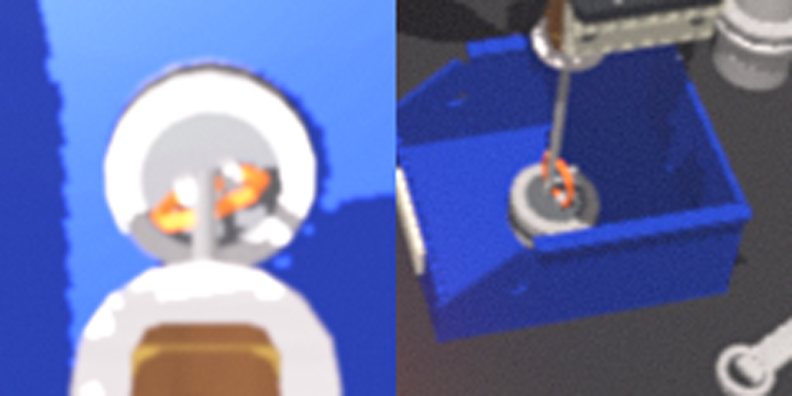

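play_rows:
  moves:
    - [[0.001,0,-0.001,0,-1],[0.001,0,-0.001,0,-1],[0.001,0,0,0,-1],[0.001,0,0,0,-1],[0,0,0,0,-1],[0,0,0,0,-1],[0,0,0,0,-1],[0,0,0,0,-1],[0,0,0,0,-1],[0,0,0,0,-1]]

```text
time: 34.75
tool_pos: [0.5022, -0.358, 0.1997]
tool_rot: [-0.06, 1.553, -0.269]
contact_force: [-1.2, -0.3, -0.1]
opening: 0.0202
```

```bash
python3 w.py; python3 look.py x5 wrist side scene;python3 - <<'E'
import cv2,numpy as np
a=cv2.imread('pics/x5_wrist.png')[170:250,280:360];b=cv2.imread('pics/x5_side.png')[330:410,370:450]
cv2.imwrite('pics/x5c.png',cv2.resize(np.hstack([a,b]),None,fx=5,fy=5,interpolation=2))
E
```

```text
34.75 elbow world [ 0.5025 -0.3586  0.043 ] F [-1.17 -0.32 -0.12] tool x [ 0.0167 -0.0046 -0.9999] yaw -12.02
34.75 [ 0.5022 -0.358   0.1997] 
 [[ 0.0167  0.2082  0.9779]
 [-0.0046  0.9781 -0.2082]
 [-0.9999 -0.001   0.0173]] [-1.17 -0.32 -0.12] [-0.006  0.403 -0.008]
```

View pics/x5c.png

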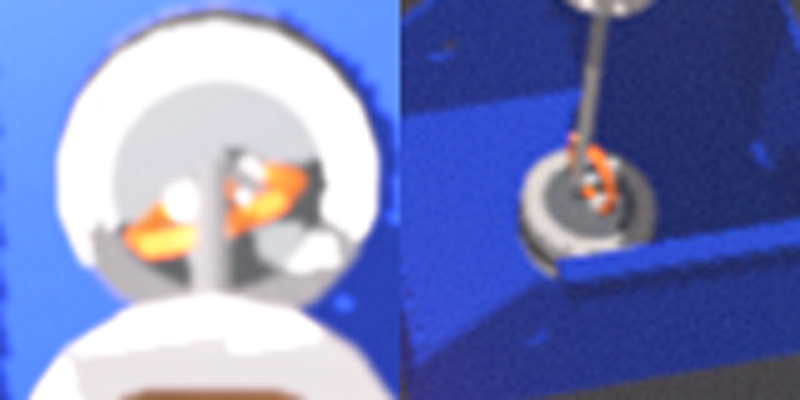

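```bash
python3 - <<'E'
from h import *
d=np.load('pics/x5_wrist.npz');K,V=d['K'],d['V'];p=d['p'];T=R.from_euler('xyz',d['r']).as_matrix()
c=lambda u,v:(280+u/5,170+v/5)
print('plug c',atz(None,c(218,165),.026,K=K,V=V))
for n,uv in dict(L=(130,240),Rr=(305,185),lugL=(185,200),lugR=(250,175)).items():
    for z in (.031,.045,.058): print(n,z,atz(None,c(*uv),z,K=K,V=V).round(4))
f=lambda P:((proj(None,P,K,V)-[280,170])*5).round(0).tolist()
print('elbow,foot end,tip',f(hook(p,T,[[0,0,-.125],[.014,0,-.125],[.014,0,-.116]])),hook(p,T,[[.014,0,-.116]]))
E
```

```text
plug c [ 0.50613349 -0.35853803  0.026     ]
L 0.031 [ 0.5144 -0.3751  0.031 ]
L 0.045 [ 0.5104 -0.3737  0.045 ]
L 0.058 [ 0.5068 -0.3724  0.058 ]
Rr 0.031 [ 0.5111 -0.345   0.031 ]
Rr 0.045 [ 0.5073 -0.3449  0.045 ]
Rr 0.058 [ 0.5038 -0.3448  0.058 ]
lugL 0.031 [ 0.5095 -0.3648  0.031 ]
lugL 0.045 [ 0.5058 -0.3638  0.045 ]
lugL 0.058 [ 0.5024 -0.3629  0.058 ]
lugR 0.031 [ 0.5076 -0.3535  0.031 ]
lugR 0.045 [ 0.504 -0.353  0.045]
lugR 0.058 [ 0.5006 -0.3525  0.058 ]
elbow,foot end,tip [[213.0, 170.0], [213.0, 255.0], [213.0, 272.0]] [[ 0.5161797  -0.36149609  0.05210143]]
```

play_rows:
  moves:
    - [[0,0,-0.0015,0,-1],[0,0,-0.002,0,-1],[0,0,-0.002,0,-1],[0,0,-0.002,0,-1],[0,0,-0.002,0,-1],[0,0,0,0,-1],[0,0,0,0,-1],[0,0,0,0,-1],[0,0,0,0,-1],[0,0,0,0,-1]]

```text
time: 35.9
tool_pos: [0.4933, -0.3556, 0.1999]
tool_rot: [-0.026, 1.55, -0.236]
contact_force: [-0.4, 0.4, -1.8]
opening: 0.0199
```

```bash
python3 w.py; python3 look.py x6 wrist side scene;python3 - <<'E'
import cv2,numpy as np
a=cv2.imread('pics/x6_wrist.png')[170:250,280:360];b=cv2.imread('pics/x6_side.png')[330:410,370:450]
cv2.imwrite('pics/x6c.png',cv2.resize(np.hstack([a,b]),None,fx=5,fy=5,interpolation=2))
E
```

```text
35.9 elbow world [ 0.4941 -0.3563  0.0432] F [-0.38  0.35 -1.75] tool x [ 0.0198 -0.0048 -0.9998] yaw -12.02
35.9 [ 0.4933 -0.3556  0.1999] 
 [[ 1.980e-02  2.083e-01  9.779e-01]
 [-4.800e-03  9.781e-01 -2.082e-01]
 [-9.998e-01 -5.000e-04  2.040e-02]] [-0.38  0.35 -1.75] [ 0.041  0.046 -0.02 ]
```

View pics/x6c.png

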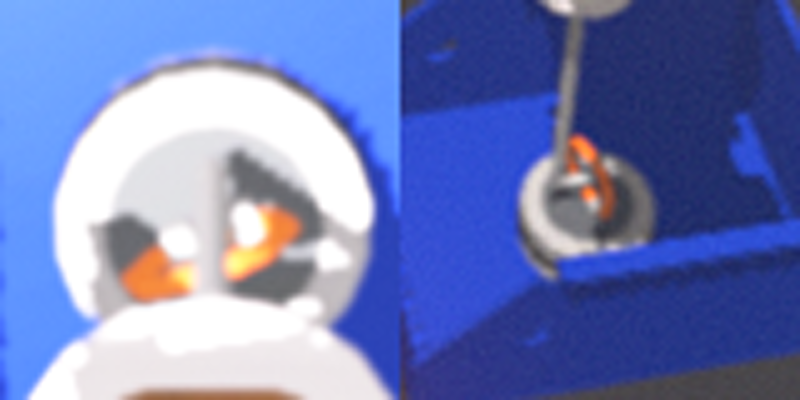

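play_rows:
  moves:
    - [[0,0,-0.0015,0,-1],[0,0,-0.0025,0,-1],[0,0,-0.0025,0,-1],[0,0,-0.0025,0,-1],[0,0,-0.0025,0,-1],[0,0,-0.0025,0,-1],[0,0,-0.0015,0,-1],[0,0,0,0,-1],[0,0,0,0,-1],[0,0,0,0,-1]]

```text
time: 37.05
tool_pos: [0.4765, -0.3521, 0.1997]
tool_rot: [-0.03, 1.55, -0.24]
contact_force: [-1.2, -0.3, -1.3]
opening: 0.0202
```

```bash
python3 w.py; python3 look.py x7 wrist side scene;python3 - <<'E'
import cv2,numpy as np
a=cv2.imread('pics/x7_wrist.png')[170:250,280:360];b=cv2.imread('pics/x7_side.png')[330:410,370:450]
cv2.imwrite('pics/x7c.png',cv2.resize(np.hstack([a,b]),None,fx=5,fy=5,interpolation=2))
E
```

```text
37.05 elbow world [ 0.4773 -0.3528  0.043 ] F [-1.24 -0.28 -1.28] tool x [ 0.0198 -0.0049 -0.9998] yaw -12.03
37.05 [ 0.4765 -0.3521  0.1997] 
 [[ 1.980e-02  2.085e-01  9.778e-01]
 [-4.900e-03  9.780e-01 -2.084e-01]
 [-9.998e-01 -6.000e-04  2.040e-02]] [-1.24 -0.28 -1.28] [ 0.015 -0.008 -0.023]
```

View pics/x7c.png

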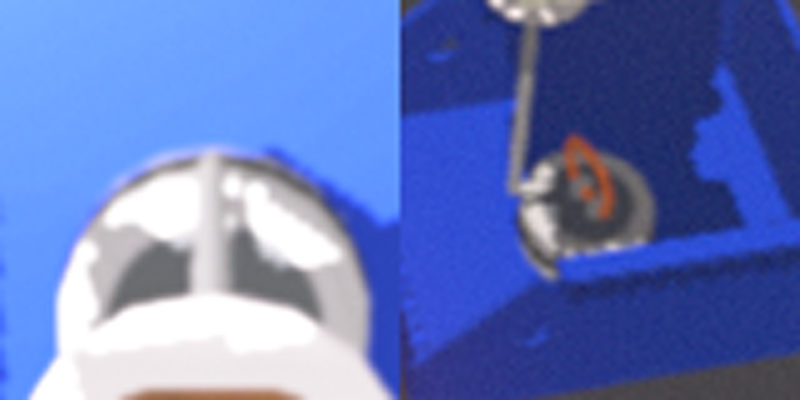

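play_rows:
  moves:
    - [[-0.003,0,-0.004,0,-1],[-0.008,0,-0.004,0,-1],[-0.02,0,0,0,-1],[-0.03,0,0,0,-1],[-0.035,0,0,0,-1],[-0.035,0,0,0,-1],[-0.03,0,0,0,-1],[-0.02,0.01,0,0,-1],[-0.01,0.02,0,0,-1],[0,0.03,0,0,-1]]

```text
time: 38.2
tool_pos: [0.4729, -0.2912, 0.4028]
tool_rot: [-0.115, 1.549, -0.331]
contact_force: [-0.2, 1.5, -1.4]
opening: 0.0199
```

```bash
python3 w.py "[.375,.336,.24]"; python3 look.py y1 scene side;python3 - <<'E'
import cv2,numpy as np
a=cv2.imread('pics/y1_scene.png')[300:420,170:290];b=cv2.imread('pics/y1_side.png')[300:420,350:470]
cv2.imwrite('pics/y1c.png',cv2.resize(np.hstack([a,b]),None,fx=3.3,fy=3.3,interpolation=2))
E
```

```text
38.2 elbow world [ 0.4738 -0.2923  0.2461] F [-0.23  1.53 -1.38] tool x [ 0.0205 -0.007  -0.9998] yaw -12.35
[.375,.336,.24] [-3.000e-04  5.926e-01 -2.310e-01]
38.2 [ 0.4729 -0.2912  0.4028] 
 [[ 0.0205  0.214   0.9766]
 [-0.007   0.9768 -0.2139]
 [-0.9998 -0.0025  0.0215]] [-0.23  1.53 -1.38] [ 0.061 -0.012 -0.024]
```

View pics/y1c.png

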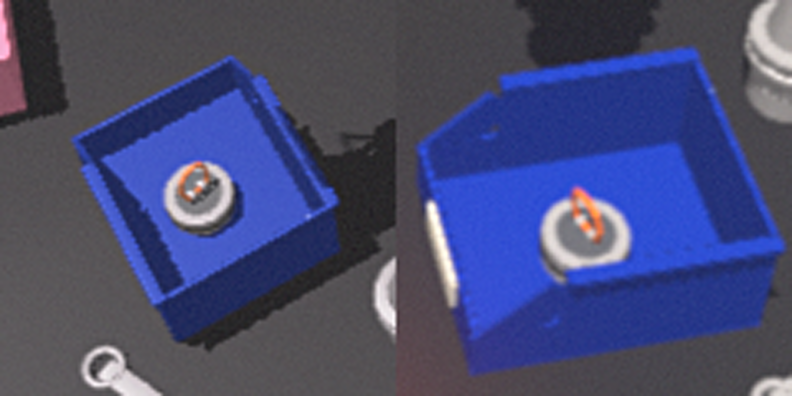

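play_rows:
  moves:
    - [[0,0.035,-0.012,0,-1],[0,0.038,-0.015,0,-1],[0,0.038,-0.015,0,-1],[0,0.038,-0.015,0,-1],[0,0.038,-0.015,0,-1],[0,0.038,-0.015,0,-1],[0,0.038,-0.015,0,-1],[0,0.038,-0.015,0,-1],[0,0.038,-0.015,0,-1],[0,0.038,-0.015,0,-1]]

```text
time: 39.3
tool_pos: [0.4036, 0.1182, 0.4006]
tool_rot: [-0.11, 1.546, -0.331]
contact_force: [0.8, -0.2, -1.1]
opening: 0.0198
```

```bash
python3 w.py "[.375,.336,.24]"
```

```text
39.3 elbow world [0.4049 0.1171 0.2439] F [ 0.78 -0.22 -1.08] tool x [ 0.0233 -0.008  -0.9997] yaw -12.66
[.375,.336,.24] [ 0.0014  0.207  -0.0773]
```

play_rows:
  moves:
    - [[0,0.038,-0.014,0,-1],[0,0.036,-0.014,0,-1],[0,0.034,-0.013,0,-1],[0,0.03,-0.011,0,-1],[0,0.024,-0.009,0,-1],[0,0.015,-0.006,0,-1],[0,0.006,-0.002,-5.5,-1],[0,0,0,-5.5,-1],[0,0,0,-5.5,-1],[0,0,0,0,-1]]

```text
time: 40.3
tool_pos: [0.372, 0.3206, 0.4011]
tool_rot: [-0.381, 1.543, -0.297]
contact_force: [-0.5, 0.2, -0.4]
opening: 0.0198
```

```bash
cat >> w.py <<'E'
print('guard',hook(p,T,[0,0,0])[0].round(4),'rod axis',(T@Rh)[:,2].round(4))
E
python3 w.py "[.375,.336,.045]"
```

```text
40.3 elbow world [0.374  0.3188 0.2444] F [-0.52  0.19 -0.41] tool x [ 0.0269 -0.0082 -0.9996] yaw 4.8
[.375,.336,.045] [ 0.1992  0.0192 -0.0028]
guard [0.3723 0.3203 0.3694] rod axis [-0.014   0.0126  0.9998]
```

```bash
python3 - <<'E'
from h import *
d=np.load('pics/w2.npz');K,V=d['K'],d['V']
for n,uv in dict(front=(232.8,75),mid=(234,210),back=(237.5,530),guard=(243,290)).items(): print(n,atz(None,(220+uv[0]/3,130+uv[1]/3),.16,K=K,V=V).round(4))
d=np.load('pics/w3.npz');K,V=d['K'],d['V'] # crop 160,130 x1.8
for n,uv in dict(fl=(222,10),fr=(495,42),sl=(326,22),sr=(388,33),sl2=(310,150),sr2=(372,150),guard=(335,228)).items(): print(n,atz(None,(160+uv[0]/1.8,130+uv[1]/1.8),.16,K=K,V=V).round(4))
E
```

```text
front [0.4129 0.3323 0.16  ]
mid [0.4449 0.3301 0.16  ]
back [0.5298 0.3243 0.16  ]
guard [0.465  0.3307 0.16  ]
fl [0.4106 0.2974 0.16  ]
fr [0.4137 0.3662 0.16  ]
sl [0.4117 0.3234 0.16  ]
sr [0.4134 0.3391 0.16  ]
sl2 [0.445 0.322 0.16 ]
sr2 [0.4439 0.3382 0.16  ]
guard [0.4664 0.3304 0.16  ]
```

play_rows:
  moves:
    - [[0.01,0.005,0.001,0,-1],[0.025,0.005,0.001,0,-1],[0.035,0.005,0,0,-1],[0.04,0,0,0,-1],[0.04,0,0,0,-1],[0.028,0,0,0,-1],[0.014,0,0,0,-1],[0.003,0,0,0,-1],[0,0,0,0,-1],[0,0,0,0,-1]]

```text
time: 41.3
tool_pos: [0.3789, 0.3336, 0.1966]
tool_rot: [-0.309, 1.541, -0.25]
contact_force: [0.2, -0.1, -1.4]
opening: 0.0195
```

```bash
python3 w.py; python3 look.py z1 wrist
```

```text
41.3 elbow world [0.3811 0.3319 0.0399] F [ 0.23 -0.12 -1.41] tool x [ 0.0285 -0.0073 -0.9996] yaw 3.4
guard [0.3792 0.3333 0.1649] rod axis [-0.0155  0.0113  0.9998]
41.3 [0.3789 0.3336 0.1966] 
 [[ 0.0285 -0.059   0.9979]
 [-0.0073  0.9982  0.0593]
 [-0.9996 -0.0089  0.028 ]] [ 0.23 -0.12 -1.41] [ 0.072 -0.003 -0.023]
```

View pics/z1_wrist.png

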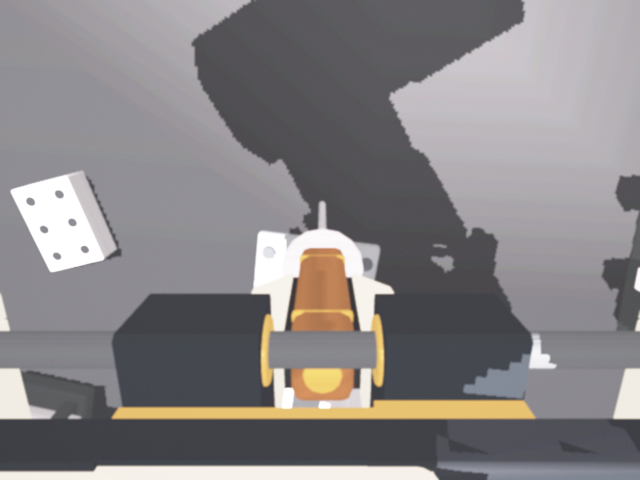

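play_rows:
  moves:
    - [[0,-0.001,0.006,0,-1],[0,-0.001,0.01,0,-1],[0.0005,-0.001,0.012,0,-1],[0.0005,-0.001,0.013,0,-1],[0.0005,-0.001,0.013,0,-1],[0,-0.001,0.012,0,-1],[0,-0.001,0.009,0,-1],[0,-0.001,0.005,0,-1],[0,0,0.002,0,-1],[0,0,0,0,-1]]

```text
time: 42.35
tool_pos: [0.4727, 0.3303, 0.2007]
tool_rot: [-0.154, 1.535, -0.098]
contact_force: [-0.5, -0.2, -0.7]
opening: 0.0195
```

```bash
python3 w.py; python3 look.py z2 wrist side scene; python3 - <<'E'
import cv2,numpy as np
a=cv2.imread('pics/z2_wrist.png')[150:350,220:420];b=cv2.imread('pics/z2_side.png')[110:210,240:340]
cv2.imwrite('pics/z2c.png',np.hstack([cv2.resize(a,(400,400)),cv2.resize(b,(400,400),interpolation=2)]))
E
```

```text
42.35 elbow world [0.476  0.3292 0.0441] F [-0.52 -0.24 -0.68] tool x [ 0.0355 -0.0035 -0.9994] yaw 3.24
guard [0.4732 0.3302 0.1691] rod axis [-0.0225  0.0075  0.9997]
42.35 [0.4727 0.3303 0.2007] 
 [[ 0.0355 -0.0563  0.9978]
 [-0.0035  0.9984  0.0565]
 [-0.9994 -0.0055  0.0353]] [-0.52 -0.24 -0.68] [ 0.013  0.022 -0.05 ]
```

View pics/z2c.png

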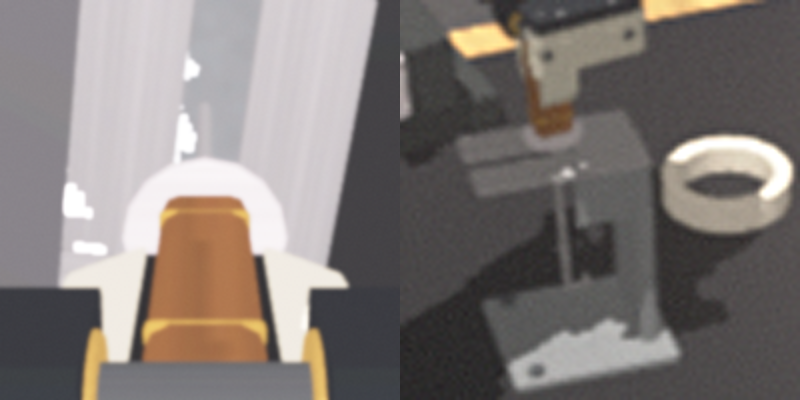

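play_rows:
  moves:
    - [[0.001,0,-0.003,0,-1],[0.0015,0,-0.003,0,-1],[0.0015,0,-0.0015,0,-1],[0.0015,0,0,0,-1],[0.001,0,0,0,-1],[0.0006,0,0,0,-1],[0,0,0,0,-1],[0,0,0,0,-1],[0,0,0,0,-1],[0,0,0,0,-1]]

```text
time: 43.5
tool_pos: [0.463, 0.3304, 0.1933]
tool_rot: [-0.148, 1.535, -0.09]
contact_force: [0.6, -0.0, -2.5]
opening: 0.0196
```

```bash
python3 w.py
```

```text
43.5 elbow world [0.4663 0.3294 0.0367] F [ 0.55 -0.01 -2.45] tool x [ 0.0356 -0.0032 -0.9994] yaw 3.36
guard [0.4635 0.3303 0.1616] rod axis [-0.0226  0.0072  0.9997]
```

play_rows:
  moves:
    - [[0,0,0.002,0,-1],[0.0005,0,0,0,-1],[0.0005,0,0,0,-1],[0.0005,0,0,0,-1],[0.0005,0,0,0,-1],[0,0,0,0,-1],[0,0,0,0,-1],[0,0,0,0,-1],[0,0,0,0,-1],[0,0,0,0,-1]]

```text
time: 44.5
tool_pos: [0.4656, 0.3306, 0.192]
tool_rot: [-0.131, 1.534, -0.073]
contact_force: [-0.9, -0.9, -0.7]
opening: 0.02
```

```bash
python3 w.py
```

```text
44.5 elbow world [0.469  0.3296 0.0354] F [-0.9  -0.89 -0.73] tool x [ 0.0367 -0.0027 -0.9993] yaw 3.35
guard [0.4661 0.3305 0.1604] rod axis [-0.0237  0.0067  0.9997]
```

play_rows:
  moves:
    - [[0.0006,0,0,0,-1],[0.0005,0,0,0,-1],[0,0,0,0,-1],[0,0,0,0,-0.5],[0,0,0,0,-0.4],[0,0,0,0,-0.2],[0,0,0,0,0],[0,0,0,0,0.2],[0,0,0,0,0.2],[0,0,0,0,0.2]]

```text
time: 45.5
tool_pos: [0.4659, 0.3308, 0.1912]
tool_rot: [-0.119, 1.533, -0.061]
contact_force: [0.3, 0.9, 0.1]
opening: 0.0549
```

```bash
python3 w.py; python3 look.py z3 wrist side scene; python3 - <<'E'
import cv2,numpy as np
a=cv2.imread('pics/z3_wrist.png')[150:450,170:470];b=cv2.imread('pics/z3_side.png')[110:210,240:340]
cv2.imwrite('pics/z3c.png',np.hstack([cv2.resize(a,(400,400)),cv2.resize(b,(400,400),interpolation=2)]))
E
```

```text
45.5 elbow world [0.4695 0.3299 0.0345] F [0.35 0.87 0.07] tool x [ 0.0374 -0.0023 -0.9993] yaw 3.35
guard [0.4664 0.3307 0.1595] rod axis [-0.0245  0.0063  0.9997]
45.5 [0.4659 0.3308 0.1912] 
 [[ 0.0374 -0.0583  0.9976]
 [-0.0023  0.9983  0.0585]
 [-0.9993 -0.0045  0.0372]] [0.35 0.87 0.07] [-0.003  0.036 -0.017]
```

View pics/z3c.png

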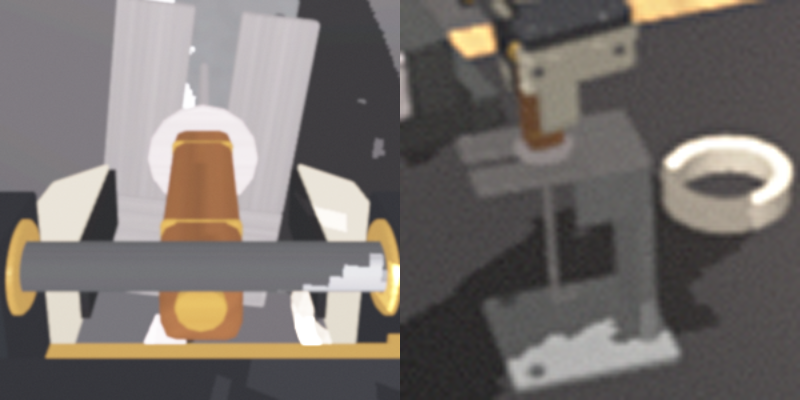

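play_rows:
  moves:
    - [[-0.004,0,0,0,0.6],[-0.01,0,0,0,0.8],[-0.02,0,0,0,0.8],[-0.03,0,0,0,0.8],[-0.035,0,0,0,0.8],[-0.03,0,-0.01,0,0.8],[-0.02,0,-0.01,0,0.8],[-0.01,0,-0.01,0,0.8],[0,0,0,0,0.8],[0,0,0,0,0.8]]

```text
time: 46.65
tool_pos: [0.428, 0.329, 0.3602]
tool_rot: [-0.071, 1.531, -0.012]
contact_force: [-0.2, 0.1, 0.3]
opening: 0.0824
```

```bash
python3 look.py z4 wrist side scene; python3 - <<'E'
import cv2,numpy as np
b=cv2.imread('pics/z4_side.png')[100:210,240:350]
a=cv2.imread('pics/z4_scene.png')[145:245,360:460]
cv2.imwrite('pics/z4c.png',np.hstack([cv2.resize(a,(400,400),interpolation=2),cv2.resize(b,(400,400),interpolation=2)]))
E
```

```text
46.65 [0.428  0.329  0.3602] 
 [[ 4.020e-02 -5.810e-02  9.975e-01]
 [-5.000e-04  9.983e-01  5.820e-02]
 [-9.992e-01 -2.800e-03  4.010e-02]] [-0.24  0.11  0.26] [0.058 0.057 0.003]
```

View pics/z4c.png

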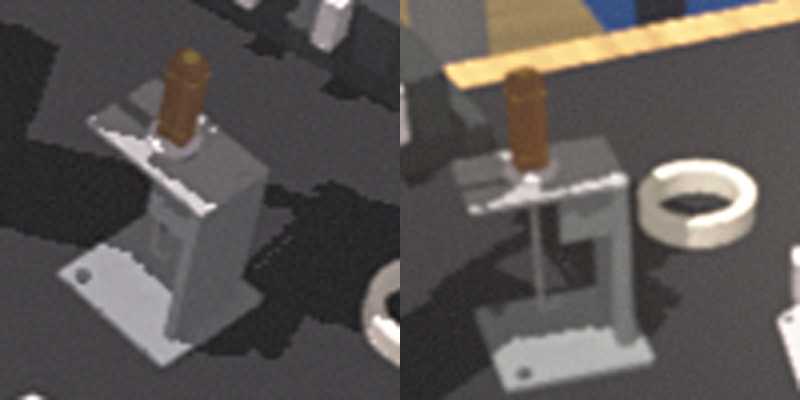

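View pics/z4_scene.png

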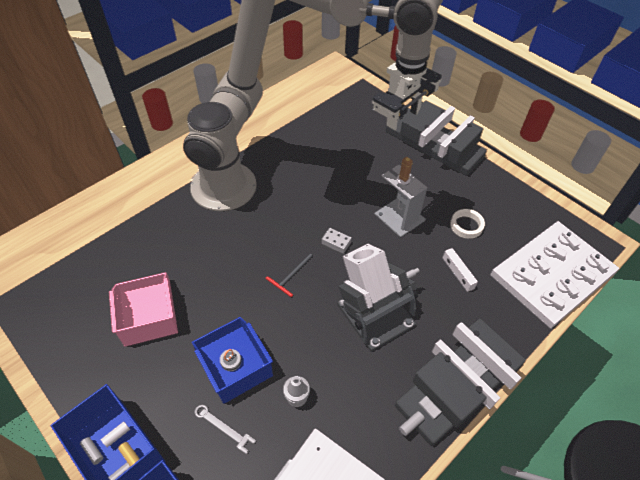

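```bash
python3 -c "
from cell import robot
print(robot.hand_in(), robot.observe()['time'])"
```

```text
the job is handed in; nothing more can be done
the job is handed in; nothing more can be done
```

The plug is out of the bore and standing in the blue bin, the hook is back in its fork, and the job is handed in at about 47 s of the 72 s allowed. No verdict was reported.

- **Catching the ring:** The ring leaned about 10–14° up-slope, where the vertical hook could not take it. I eased it over with the hook's foot at roughly 4–6 N. Then I went down with the foot turned aside, swung it under the end bar and drew the plug up along the bore.
- **Placing the plug:** I lowered it onto the bin floor until the load came off the hook, let the foot drop clear of the bar, backed it out and lifted away.

**Last checks:**
- The side and scene pictures show the plug flat and free in the bin. They show the hook hanging in the slot with its guard on the plate, and the gripper well clear.
- By eye, the loose items are where they were in the first scene picture.
- No force read after a move reached 6 N. The interface gives only one reading per move, so a brief higher peak could have gone unseen.

**What disagreed:**
- The hook's position worked out at the grasp was about 2 mm off sideways against the wrist camera. I corrected for this before the catch.
- The tool drifted by about 2° of tilt over the run. The hook was therefore set down about 1.4° off vertical, then settled on the prongs when released.

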